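# Repack the balance-check kit

### The arm

A 7-joint arm with a two-finger parallel gripper is mounted at the origin on a cart in front of the work surface, level with it; the furniture and walls round the work are solid. World frame = base frame: x ahead of the robot, y to its left, z up, the work surface at z = 0. Lengths are in m, angles in rad, forces in N, time in s.
With the tool pointing down it reaches from about 0.4 to 0.9 m from the base axis. Payload 5.5 kg.
Tool frame: the origin (TCP) lies at the very end of the fingers, on their centre line; the grasp point (between the pads) lies 19 mm behind it; z points along the fingers, y is the direction in which the jaws open and shut (so a half turn about z gives the same grasp; the last joint's range is limited). The gripper opens to 92 mm and grips with 3 to 60 N. Pads are 19 mm wide; open, the fingers measure 130 mm over their backs; the gripper's body (75 mm by 190 mm) begins 47 mm behind the grasp point.
Start: joints at [1.409, 0.501, -0.427, 1.55, 0.221, 1.138, -0.21], TCP at [0.268, -0.592, 0.227] pointing down, gripper open.
Joint ranges: [-2.88, 2.88], [-0.31, 2.03], [-1.54, 1.56], [0.2, 2.42], [-1.41, 4.55], [0.19, 2.02], [-2.57, 2.57]. Speed limits (rad/s): [2.57, 2.57, 3.14, 3.14, 3.14, 3.14, 3.14].

### API

Orientations are given as a rotation vector (axis times angle).
In Python, from cell import ctrl, capture, camera_params gives the robot as it stands.
- The arm moves only by the tool arm_command, never from a script. Its argument "targets" is a list of rows, each a list of 7 numbers: the shift along the tool's x, y, z in mm, then the turn, a rotation vector about the tool's x, y, z in rad, then the closure, from 0 (fully open) to 1 (shut). A call has 1 to 20 rows; each row shifts and turns the pose as measured when the row begins, along the tool's axes as they then stand; what a row does not reach is not made up. A row lasts 1/12 s, in which the tool goes at most 41.7 mm and 7.16 degrees, less where a joint would pass 70% of its speed; a pose out of reach is approached as far as the arm can. A call with a gripper value outside its range is refused whole. The fingers move at their own pace and stop on an object; "force" is the grip in N (left out, the last holds). Time passes only in rows, so rows that do not move let the fingers close. It gives the time, the measured TCP pose, the force and the opening at its end, in the units of the state.
- ctrl.get_obs(): the state, without advancing time (a new reading comes with each control period).
- capture(name): name is "scene" or "top" or "wrist"; returns (picture, depth): 384x512x3 uint8, red, green, blue; 384x512 float32, m along the optical axis (not along the pixel's ray), 0 where there is no reading.
- camera_params(name): a dict with "fovy" (degrees; the focal length in pixels is half the picture's height over the tangent of half this angle, whatever the lens; pixels are square), "cx", "cy" (the principal point, pixels), "R" (3x3) and "t" (3): a world point X has camera coordinates R X + t. Camera axes: x right, y down, z forward; pixel columns grow to the right and rows downward; lengths in m; the calibration is good to about 2 mm. A picture is of the moment at which its call begins: read the wrist's pose just before it. camera_params takes no time and is no camera call; for the wrist camera it gives the pose at the moment of the call.
- ctrl.close_job(): hands the job in, once; it reports no verdict.
The state is a dict: "time_s": time; "q": joint angles; "qvel": joint speeds; "effort": joint torques, N m; "position": TCP position; "ee_rot": TCP orientation; "contact_force": force on the tool from outside, world axes, zero at the start; "moment": the same for the moment, N m; "gripper_width": finger opening in m.
Only numpy, scipy, OpenCV 4.12 (cv2) and the standard library are available. Lean on these libraries where they do the work, as an engineer would, in place of code of your own. Each camera call takes 0.05 s, during which the arm holds its last target. There are 200 camera calls.

### The job

The balance check is finished: put its kit back in the foam-lined tray. Place the two brass weights, the tweezers and the white-lidded jar each in the one cut-out made for its shape and size, resting fully down on the cut-out's floor, the weights and jar upright and the tweezers lying flat. Set every piece down with the gripper; do not drop it.

Things in the scene. Friction and masses are not known exactly. Their poses are not given: they have to be found in the camera images.
- large_weight: The larger of two brass-coloured knob weights, 34 mm diameter, 44 mm tall, 0.2 kg: a round body with a knob on top. Stands upright; origin at the centre of its underside, z up along its axis. Grip it from above across its body or knob.
- small_weight: The smaller of the two brass-coloured knob weights, 21 mm diameter, 30 mm tall, 0.05 kg, same form. Stands upright; origin at the centre of its underside, z up along its axis.
- tweezers: Plain steel tweezers lying flat, 126 mm long, 17 mm wide at the middle and narrower at both ends, 8 mm high. Origin at the centre of the underside; x runs along the length, y across the two legs, z up. The legs do not spring: they can be pinched across the middle (17 mm).
- sample_jar: Clear round sample jar with a white screw lid and pale contents, 68 mm tall; body 52 mm, lid 53 mm diameter (lid: the top 14 mm), 0.14 kg, lid fixed. Stands upright; origin at the centre of its underside, z up along its axis.
- nest_large_weight: The nest for the larger weight: round cut-out 48 mm in diameter. Foam block 105 (x) x 160 (y) x 14 mm fixed in the tray, black over a pale lower layer that shows as the cut-out's floor. Origin: centre of the block's underside; cut-out centred on it; floor at z = +8 mm, foam top at +14 mm.
- nest_small_weight: The nest for the smaller weight: round cut-out 33 mm in diameter, the smallest of the four. Foam block 105 (x) x 160 (y) x 14 mm fixed in the tray, black over a pale lower layer that shows as the cut-out's floor. Origin: centre of the block's underside; cut-out centred on it; floor at z = +8 mm, foam top at +14 mm.
- nest_tweezers: The nest for the tweezers: a round-ended slot 144 mm long (along y), 30 mm wide (along x), with an oval finger scoop across its middle (92 mm along x, 60 mm along y), same floor. Foam block 105 (x) x 160 (y) x 14 mm fixed in the tray, black over a pale lower layer that shows as the cut-out's floor. Origin: centre of the block's underside; cut-out centred on it; floor at z = +8 mm, foam top at +14 mm.
- nest_jar: The nest for the jar: round cut-out 68 mm in diameter, the largest of the four. Foam block 105 (x) x 160 (y) x 14 mm fixed in the tray, black over a pale lower layer that shows as the cut-out's floor. Origin: centre of the block's underside; cut-out centred on it; floor at z = +8 mm, foam top at +14 mm.
- kit_tray: Shallow stainless tray 220 x 330 mm, fixed on the worktop, wall and rim top 27 mm above the worktop, holding the four foam blocks two by two, in any order. Origin: centre of its underside; x along the 220 mm side, y along the 330 mm side, z up.

How it is judged:
At the end, for the whole second after the job is handed in: Each of the four pieces lies in its own nest: centre within 12 mm (level) of the nest's centre, underside within 2.5 mm of the nest's floor, own z axis within 0.12 rad of vertical, and still (slower than 0.02 m/s) (horizontal distance between sample_jar and nest_jar below 0.012 m and z of sample_jar in the frame of nest_jar between 0.005 and 0.0105 m and angle between each of sample_jar, large_weight, small_weight, tweezers's own z axis and vertical below 0.12 rad and linear speed of each of sample_jar, large_weight, small_weight, tweezers below 0.02 m/s and horizontal distance between large_weight and nest_large_weight below 0.012 m and z of large_weight in the frame of nest_large_weight between 0.005 and 0.0105 m and horizontal distance between small_weight and nest_small_weight below 0.012 m and z of small_weight in the frame of nest_small_weight between 0.005 and 0.0105 m and horizontal distance between tweezers and nest_tweezers below 0.012 m and z of tweezers in the frame of nest_tweezers between 0.005 and 0.0105 m); the robot touches nothing.
It fails at once if the sample jar is dropped (falls freely, faster than 0.8 m/s: more than about 3 cm) (linear speed of sample_jar above 0.8 m/s and contact force between the fingers and sample_jar below 0.01 N).
It fails at once if the large weight is dropped (falls freely, faster than 0.8 m/s: more than about 3 cm) (linear speed of large_weight above 0.8 m/s and contact force between the fingers and large_weight below 0.01 N).
It fails at once if the small weight is dropped (falls freely, faster than 0.8 m/s: more than about 3 cm) (linear speed of small_weight above 0.8 m/s and contact force between the fingers and small_weight below 0.01 N).
It fails at once if the tweezers is dropped (falls freely, faster than 0.8 m/s: more than about 3 cm) (linear speed of tweezers above 0.8 m/s and contact force between the fingers and tweezers below 0.01 N).
It also fails if it takes over 104 s, if anything falls off the work surface, if the arm or the gripper's body presses on something with over 40 N, if the wrist force passes 120 N, or if a joint passes its speed limit or range.

## Working session

There is one attempt and no reset: what is moved stays moved. The work goes in short steps, Python scripts to look and compute and a tool call to move; the robot and the scene stay as the last step left them, time stands still between calls to the robot, and variables do not carry over. Pictures are saved under pics/ and viewed, about 12 in all and at most 16, crops included, and the job is handed in when it is done.

Besides the shell and the picture viewer there is one more tool, called after ">>>" in YAML: its name, and indented under it one key for each argument. arm_command: Moves the arm, as the interface text tells. Its arguments: {"type":"object","properties":{"targets":{"type":"array"},"force":{"type":"number"}},"required":["targets"]}

```bash
mkdir -p pics; ls; python3 - <<'E'
from cell import ctrl, capture, camera_params
import cv2,numpy as np
o=ctrl.get_obs();print(o)
for n in ("scene","top"):
    p,d=capture(n);cv2.imwrite(f"pics/{n}0.png",p[:,:,::-1]);np.savez(f"pics/{n}0.npz",p=p,d=d)
    c=camera_params(n);print(n,c)
E
```

```text
pics
{'time_s': 0.0, 'q': array([ 1.40924098,  0.50185478, -0.4268075 ,  1.55142786,  0.22077791,
        1.1383102 , -0.21033694]), 'qvel': array([ 1.09556702e-03, -7.02031465e-04, -1.75106351e-03, -7.97124000e-04,
       -1.64745570e-04, -4.74014280e-05,  9.95741309e-04]), 'effort': array([ 4.53502489e-04, -5.66588366e+01, -5.81645653e+00, -2.79113138e+01,
       -6.88606454e-02,  3.08397668e-02,  1.93298106e-04]), 'position': array([ 0.26755148, -0.59161759,  0.22568466]), 'ee_rot': array([-3.06912506e+00, -6.61823362e-01,  4.97037987e-04]), 'contact_force': array([ 0.02649487,  0.05283537, -0.20874228]), 'moment': array([ 0.01035174,  0.00376532, -0.00523475]), 'gripper_width': 0.0919338792825837}
scene {'fovy': 50.64729162733362, 'cx': 262.45766569852, 'cy': 191.16803323538872, 'R': array([[-0.17238823, -0.98497629, -0.0101979 ],
       [-0.78308482,  0.14331932, -0.60517579],
       [ 0.59754536, -0.09633936, -0.79602655]]), 't': array([0.14309169, 0.42010718, 0.64021821])}
top {'fovy': 56.88557565959502, 'cx': 256.2433914740726, 'cy': 192.64616971641598, 'R': array([[ 0.01235084, -0.99985636,  0.01160689],
       [-0.99689857, -0.0132149 , -0.07757972],
       [ 0.07772196, -0.01061271, -0.99691859]]), 't': array([0.0560677 , 0.52126979, 0.86420717])}
```

View pics/top0.png

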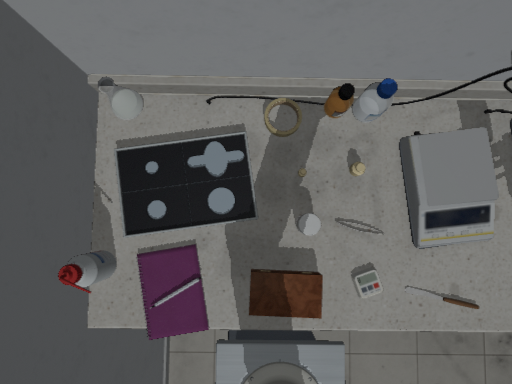

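View pics/scene0.png

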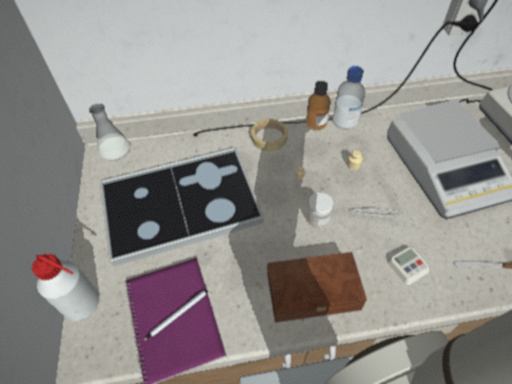

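The top view shows the nests: small weight (152,167), large weight (157,210), tweezers (216,158), jar (221,200). It also shows the pieces: large weight (358,169), small weight (302,172), jar lid (310,224), tweezers (358,226). The scene view agrees, with the large weight at (355,159), small at (300,174), jar at (320,205) and tweezers at (375,210).

```bash
cat > h.py <<'E'
import numpy as np, cv2
def K(c): return 192/np.tan(np.radians(c['fovy'])/2)
def ray(c,u,v):
    R=np.array(c['R']);t=np.array(c['t']);f=K(c)
    d=R.T@np.array([(u-c['cx'])/f,(v-c['cy'])/f,1]); return -R.T@t,d
def plane(c,u,v,z):
    o,d=ray(c,u,v); return o+d*(z-o[2])/d[2]
def tri(r1,r2):
    (a,d),(b,e)=r1,r2
    s=np.linalg.lstsq(np.c_[d,-e],b-a,rcond=None)[0]
    p,q=a+s[0]*d,b+s[1]*e
    return (p+q)/2,np.linalg.norm(p-q)
def proj(c,X):
    x=np.array(c['R'])@X+np.array(c['t']);f=K(c); return x[0]/x[2]*f+c['cx'],x[1]/x[2]*f+c['cy']
def blobs(m,amin):
    n,l,s,c=cv2.connectedComponentsWithStats(m.astype(np.uint8))
    return [(s[i,4],c[i].round(1),s[i,:4],l==i) for i in range(1,n) if s[i,4]>=amin]
E
python3 - <<'E'
from h import *
from cell import camera_params
C={n:camera_params(n) for n in("scene","top")}
I={n:np.load(f"pics/{n}0.npz") for n in C}
roi={'top':dict(tray=(112,128,260,240),work=(290,150,400,240)),'scene':dict(tray=(98,148,262,262),work=(285,140,405,228))}
for n in C:
    p=I[n]['p'];hsv=cv2.cvtColor(p,cv2.COLOR_RGB2HSV);g=p.max(2)
    x0,y0,x1,y1=roi[n]['tray'];m=np.zeros(g.shape,bool)
    m[y0:y1,x0:x1]=(g>90)[y0:y1,x0:x1]
    for a,c,s,_ in blobs(m,60): print(n,'tray',a,c,s)
    x0,y0,x1,y1=roi[n]['work'];m=np.zeros(g.shape,bool)
    m[y0:y1,x0:x1]=((hsv[...,1]>85)&(g>100))[y0:y1,x0:x1]
    for a,c,s,_ in blobs(m,12): print(n,'brass',a,c,s)
    m[:]=0;m[y0:y1,x0:x1]=((hsv[...,1]<20)&(g>200))[y0:y1,x0:x1]
    for a,c,s,_ in blobs(m,40): print(n,'white',a,c,s)
    up=cv2.resize(p[y0:y1,x0:x1],None,fx=6,fy=6,interpolation=cv2.INTER_CUBIC)
    cv2.imwrite(f"pics/{n}_crop.png",up[:,:,::-1])
E
```

```text
scene tray 8425 [182.7 206.1] [ 98 148 164 114]
scene tray 875 [208.  175.2] [179 162  59  28]
scene tray 125 [140.7 192.7] [134 188  15  11]
scene tray 598 [219.8 210. ] [205 198  31  25]
scene tray 327 [147.9 229.8] [137 221  23  19]
scene white 293 [323.6 203.6] [316 193  17  22]
scene white 40 [323.1 221.4] [319 218  10   7]
top tray 3649 [174.  183.6] [112 128 148 112]
top tray 924 [215.3 158. ] [188 141  56  35]
top tray 110 [151.4 166.9] [146 161  12  12]
top tray 535 [220.9 200.1] [208 188  27  26]
top tray 252 [156.5 208.9] [148 200  18  19]
```

View pics/top_crop.png

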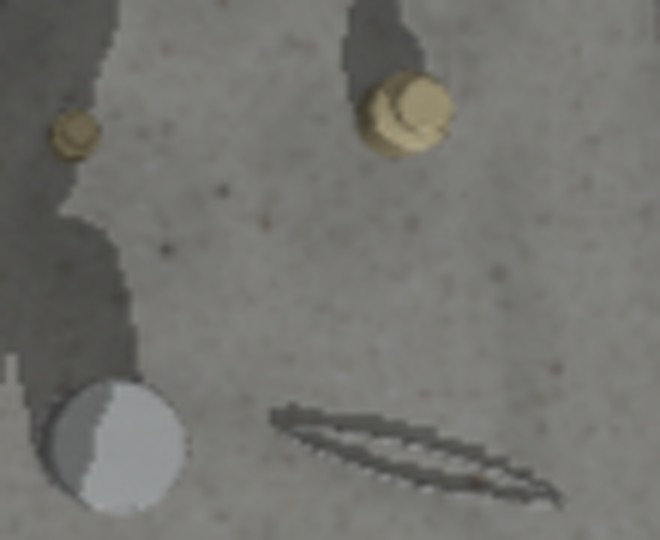

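View pics/scene_crop.png

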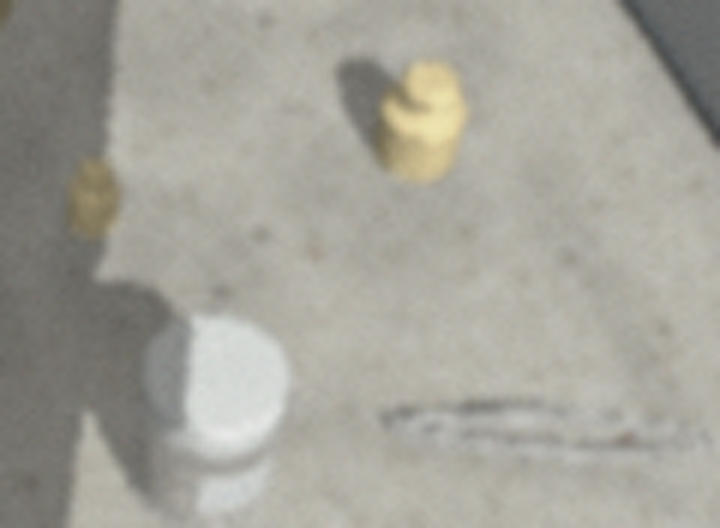

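```bash
python3 - <<'E'
from h import *
from cell import camera_params
T,S=camera_params('top'),camera_params('scene')
cr=lambda x0,y0,u,v:((u+.5)/6-.5+x0,(v+.5)/6-.5+y0)
P={'small_top':(cr(290,150,80,128),cr(285,140,95,168)),'large_top':(cr(290,150,424,104),cr(285,140,434,74)),
'jar_top':(cr(290,150,119,446),cr(285,140,220,379)),'tw_a':(cr(290,150,272,412),cr(285,140,383,418)),'tw_b':(cr(290,150,558,498),cr(285,140,708,437)),
'n_small':((151.4,166.9),(140.7,192.7)),'n_large':((156.5,208.9),(147.9,229.8)),'n_jar':((220.9,200.1),(219.8,210)),'n_tw':((215.3,158),(208,175.2))}
zz=dict(small_top=.03,large_top=.044,jar_top=.068,tw_a=.006,tw_b=.006)
for k,(a,b) in P.items():
    p,e=tri(ray(T,*a),ray(S,*b)); z=zz.get(k,.010)
    print(k,(p*1e3).round(1),'gap',round(e*1e3,1),'top@z',(plane(T,*a,z)*1e3).round(1),'scene@z',(plane(S,*b,z)*1e3).round(1))
t=plane(T,*P['tw_b'][0],.006)-plane(T,*P['tw_a'][0],.006);print(np.linalg.norm(t),np.arctan2(t[1],t[0]))
E
```

```text
small_top [575.6 -49.8  30.5] gap 4.8 top@z [575.3 -52.3  30. ] scene@z [576.2 -47.6  30. ]
large_top [ 584.8 -188.1   48.3] gap 2.8 top@z [ 585.2 -190.9   44. ] scene@z [ 588.4 -188.6   44. ]
jar_top [445.1 -61.6  63.3] gap 3.1 top@z [444.8 -62.4  68. ] scene@z [442.  -58.7  68. ]
tw_a [ 459.8 -136.8   -1.2] gap 3.5 top@z [ 459.4 -136.9    6. ] scene@z [ 455.2 -132.4    6. ]
tw_b [ 425.6 -253.9    5.1] gap 7.2 top@z [ 424.8 -257.3    6. ] scene@z [ 425.1 -249.5    6. ]
n_small [582.9 329.8  11.8] gap 3.6 top@z [583.  328.5  10. ] scene@z [585.  332.2  10. ]
n_large [477.2 313.6  11.4] gap 3.8 top@z [477.1 312.   10. ] scene@z [478.6 315.9  10. ]
n_jar [501.5 153.2  11.3] gap 4.0 top@z [501.3 151.3  10. ] scene@z [502.7 155.1  10. ]
n_tw [608.2 169.8  11. ] gap 4.5 top@z [608.1 167.6  10. ] scene@z [609.5 172.   10. ]
0.12521389682790593 -1.850469958138985
```

Triangulated heights agree with the text: small weight 30.5 mm, large 48, jar 63, and all four nest floors about 11 mm. The two cameras differ by about 4 mm in y, so I'll refine each point with the wrist camera. First I turn the jaws to the tweezers' direction and move over the pieces.

>>> arm_command:
  targets:
    - [0,0,0,0,0,-0.109,0]
    - [0,0,0,0,0,-0.109,0]
    - [0,0,0,0,0,-0.109,0]
    - [0,0,0,0,0,-0.109,0]
    - [0,0,0,0,0,-0.109,0]
    - [0,0,0,0,0,-0.109,0]
    - [0,0,0,0,0,-0.109,0]
    - [0,0,0,0,0,-0.109,0]
    - [35,6.5,0,0,0,0,0]
    - [35,6.5,0,0,0,0,0]
    - [35,6.5,0,0,0,0,0]
    - [35,6.5,0,0,0,0,0]
    - [35,6.5,0,0,0,0,0]
    - [35,6.5,0,0,0,0,0]
    - [35,6.5,0,0,0,0,0]
    - [35,6.5,0,0,0,0,0]
    - [35,6.5,0,0,0,0,0]
    - [35,6.5,0,0,0,0,0]
    - [0,0,0,0,0,0,0]
    - [0,0,0,0,0,0,0]
  force: 15

```text
time_s: 1.77
position: [0.4093, -0.2493, 0.2173]
ee_rot: [-2.453, -1.934, -0.002]
contact_force: [-0.3, -0.6, -0.2]
gripper_width: 0.0918
```

```bash
cat > st.py <<'E'
from cell import ctrl, capture, camera_params
from h import *
def yaw(o): # jaw (tool y) direction
    R=cv2.Rodrigues(o['ee_rot'])[0]; return R
def to(o,X,ang=None):
    """tool-axis shift (mm) to world point X, turn about tool z first to bring jaws to ang (deg)"""
    R=yaw(o); a=np.degrees(np.arctan2(R[1,1],R[0,1])); turn=0
    if ang is not None:
        turn=-np.radians((ang-a+90)%180-90); R=R@cv2.Rodrigues(np.array([0,0,turn]))[0]
    tilt=np.cross(R[:,2],[0,0,-1]); s=R.T@(np.array(X)-o['position'])*1e3
    print('jaw',a.round(1),'turn',round(float(turn),3),'shift',s.round(1),'tilt fix',(R.T@tilt).round(3))
def info():
    o=ctrl.get_obs(); print('t',round(o['time_s'],2),'pos',(o['position']*1e3).round(1),'w',(o['gripper_width']*1e3).round(1),'F',o['contact_force'].round(1)); return o
def snap(tag,cam='wrist'):
    c=camera_params(cam); p,d=capture(cam); cv2.imwrite(f'pics/{tag}.png',p[:,:,::-1]); np.savez(f'pics/{tag}.npz',p=p,d=d,**c); return c,p,d
E
python3 - <<'E'
from st import *
o=info();to(o,[.5,-.12,.25],-16)
c,p,d=snap('w1');print((-np.array(c['R']).T@c['t']).round(3),np.array(c['R']).round(2),c['fovy'])
E
```

```text
Traceback (most recent call last):
  File "st.py", line 13, in info
    o=ctrl.get_obs(); print('t',round(o['time_s'],2),'pos',(o['position']*1e3).round(1),'w',(o['gripper_width']*1e3).round(1),'F',o['contact_force'].round(1)); return o
                                                                                            ^^^^^^^^^^^^^^^^^^^^^^^^^^^^^^
AttributeError: 'float' object has no attribute 'round'
```

```bash
sed -i "s/(o\['gripper_width'\]\*1e3).round(1)/round(o['gripper_width']*1e3,1)/" st.py; python3 - <<'E'
from st import *
o=info();to(o,[.5,-.12,.25],-16)
c,p,d=snap('w1');print((-np.array(c['R']).T@c['t']).round(3),np.array(c['R']).round(2).tolist(),c['fovy'])
E
```

```text
t 1.77 pos [ 409.3 -249.3  217.3] w 91.8 F [-0.3 -0.6 -0.2]
jaw -13.5 turn 0.044 shift [149.6  51.1 -31.8] tilt fix [-0.014 -0.011 -0.   ]
[ 0.43  -0.178  0.374] [[0.97, -0.23, -0.01], [-0.22, -0.94, 0.27], [-0.08, -0.26, -0.96]] 66.46727963418132
```

View pics/w1.png

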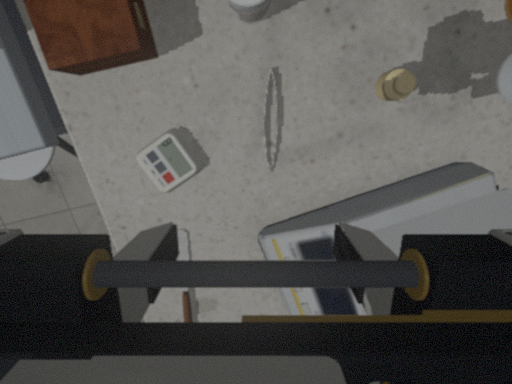

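The wrist view shows the tweezers at about (269,70) to (269,168), the large weight at (397,84) and the jar base at (250,10).

```bash
python3 - <<'E'
from st import *
c=dict(np.load('pics/w1.npz')); 
p=c['p'];g=cv2.cvtColor(p,cv2.COLOR_RGB2GRAY).astype(int); bg=cv2.medianBlur(p,31); bg=cv2.cvtColor(bg,cv2.COLOR_RGB2GRAY).astype(int)
m=np.zeros(g.shape,bool); m[60:180,255:285]=(abs(g-bg)>22)[60:180,255:285]
m=cv2.morphologyEx(m.astype(np.uint8),cv2.MORPH_CLOSE,np.ones((5,5)))
for a,ce,s,_ in blobs(m,30): print(a,ce,s)
a,ce,s,l=max(blobs(m,30),key=lambda b:b[0])
pts=np.argwhere(l)[:,::-1].astype(np.float32);(cx,cy),wh,an=cv2.minAreaRect(pts);print(cx,cy,wh,an)
T=camera_params('top'); tc=plane(T,0,0,0)
for u,v in ((cx,cy),(cx,s[1]),(cx,s[1]+s[3])): print((plane(c,u,v,.005)*1e3).round(1))
W=np.array([plane(c,*q,.005) for q in pts]);W2=W[:,:2]-W[:,:2].mean(0);e=np.linalg.eigh(W2.T@W2)[1][:,1];pr=W2@e
print('ang',np.degrees(np.arctan2(e[1],e[0])),'len',np.ptp(pr),'mid',(W[:,:2].mean(0)+e*(pr.max()+pr.min())/2))
# height of tweezers: triangulate centre with top
a=((290+415/6,150+455/6));print(tri(ray(T,*a),ray(c,cx,cy)))
# large weight top: triangulate w/ top & scene
cr=lambda x0,y0,u,v:((u+.5)/6-.5+x0,(v+.5)/6-.5+y0)
print(tri(ray(T,*cr(290,150,424,104)),ray(c,403,80)),plane(c,403,80,.044))
E
```

```text
926 [273.5 115.4] [264  67  20 104]
273.55621337890625 118.41011047363281 (18.34556007385254, 103.19969940185547) 5.440331935882568
[ 443.6 -194.6    5. ]
[ 456.2 -137.5    5. ]
[ 429.5 -258.7    5. ]
ang 75.35970325135241 len 0.12293736015406467 mid [ 0.4427372  -0.19739189]
(array([ 0.44211658, -0.19363934,  0.02173388]), np.float64(0.0018255644569253125))
(array([ 0.58280191, -0.18751724,  0.04867428]), np.float64(0.004808142990908163)) [ 0.58307707 -0.1859308   0.044     ]
```

```bash
python3 - <<'E'
from st import *
o=info();to(o,[.4427,-.197,.10],-14.6)
c=camera_params('wrist');print(proj(c,o['position']),proj(c,o['position']+np.array([0,0,-.1])))
E
```

```text
t 1.82 pos [ 409.6 -248.7  217.4] w 91.6 F [0.1 1.4 0.2]
jaw -13.5 turn 0.02 shift [ 56.8  20.6 117.8] tilt fix [-0.013 -0.013  0.   ]
(np.float64(253.08703037275546), np.float64(239.19397210251597)) (np.float64(255.34359019072696), np.float64(191.91174166967647))
```

>>> arm_command:
  targets:
    - [14,5,12,-0.013,-0.013,0.02,0.2]
    - [14,5,12,0,0,0,0.4]
    - [14,5,20,0,0,0,0.45]
    - [14,5,20,0,0,0,0.45]
    - [3,2,20,0,0,0,0.45]
    - [0,0,20,0,0,0,0.45]
    - [0,0,20,0,0,0,0.45]
    - [0,0,5,0,0,0,0.45]
    - [0,0,0,0,0,0,0.45]

```text
time_s: 2.57
position: [0.4443, -0.2089, 0.0821]
ee_rot: [2.503, 1.892, -0.005]
contact_force: [-1.3, 0.4, 0.2]
gripper_width: 0.0507
```

```bash
cat > tw.py <<'E'
from st import *
import sys
o=info(); c,p,d=snap(sys.argv[1])
u,v=proj(c,[o['position'][0],o['position'][1],.004]);print('tcp below',u,v)
cv2.imwrite('pics/%s_c.png'%sys.argv[1],cv2.resize(p[40:330,100:420],None,fx=2,fy=2)[:,:,::-1])
E
python3 tw.py w2
```

```text
t 2.57 pos [ 444.3 -208.9   82.1] w 50.7 F [-1.3  0.4  0.2]
tcp below 253.71586696404069 197.6200713137621
```

View pics/w2_c.png

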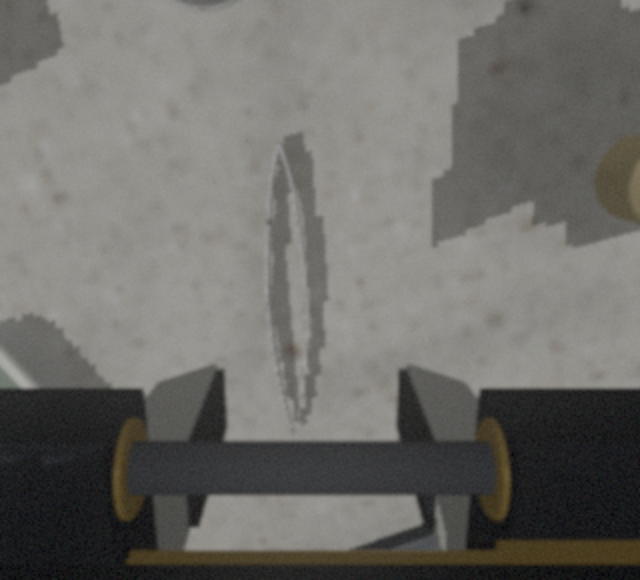

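The near view shows the tweezers' tips at crop (281,143) and (297,428). The darker copy to the right of them is their shadow, which biased my earlier mask.

```bash
python3 - <<'E'
from st import *
c1=dict(np.load('pics/w1.npz'));c=dict(np.load('pics/w2.npz'))
a=(240.5,111.5);b=(248.5,254)
A,B=plane(c,*a,.004),plane(c,*b,.004);d=A-B
print((A*1e3).round(1),(B*1e3).round(1),'mid',((A+B)*500).round(1),'len',np.linalg.norm(d),'ang',np.degrees(np.arctan2(d[1],d[0])),'midlegs',(plane(c,243,177,.004)*1e3).round(1))
print(tri(ray(c,*a),ray(c1,271,68)),tri(ray(c,*b),ray(c1,271,168)))
print('depth',[np.median(c['d'][170:184,s]) for s in (slice(233,236),slice(220,228))])
M=(A+B)/2;M[2]=.003
o=ctrl.get_obs();to(o,M,np.degrees(np.arctan2(d[1],d[0]))-90)
print('tool z',yaw(o)[:,2])
E
```

```text
[ 453.6 -138.8    4. ] [ 425.4 -258.6    4. ] mid [ 439.5 -198.7    4. ] len 0.12302085031593385 ang 76.74607041030207 midlegs [ 440.7 -189.3    4. ]
(array([ 0.45335201, -0.13841723,  0.00680006]), np.float64(0.0010693945071937514)) (array([ 0.42740831, -0.25186346,  0.01652976]), np.float64(0.0003908201406157625))
depth [np.float32(0.23984066), np.float32(0.24668285)]
jaw -15.9 turn -0.045 shift [ 9.5 -7.  79.5] tilt fix [0.    0.005 0.   ]
tool z [-7.57364768e-04 -5.11919314e-03 -9.99986610e-01]
```

>>> arm_command:
  targets:
    - [5,-3.5,5,0,0.005,-0.045,0.45]
    - [5,-3.5,10,0,0,0,0.45]
    - [0,0,15,0,0,0,0.45]
    - [0,0,15,0,0,0,0.45]
    - [0,0,10,0,0,0,0.45]
    - [0,0,5,0,0,0,0.45]
    - [0,0,0,0,0,0,0.45]
    - [0,0,0,0,0,0,0.45]

```text
time_s: 3.28
position: [0.4436, -0.2033, 0.0252]
ee_rot: [2.465, 1.929, 0.004]
contact_force: [0.4, 0.1, -0.8]
gripper_width: 0.0503
```

```bash
python3 - <<'E'
from st import *
o=info();to(o,[.4395,-.1987,.003],-13.3)
E
```

```text
t 3.28 pos [ 443.6 -203.3   25.2] w 50.3 F [ 0.4  0.1 -0.8]
jaw -13.9 turn -0.011 shift [ 3.6 -5.3 22.1] tilt fix [ 0.011  0.005 -0.   ]
```

>>> arm_command:
  targets:
    - [4,-5,6,0.011,0.005,-0.01,0.45]
    - [1,-2,8,0,0,0,0.45]
    - [0,0,6,0,0,0,0.45]
    - [0,0,2,0,0,0,0.45]
    - [0,0,0,0,0,0,0.45]

```text
time_s: 3.7
position: [0.4389, -0.1968, 0.0028]
ee_rot: [2.463, 1.947, 0.001]
contact_force: [-0.8, 0.2, -0.8]
gripper_width: 0.0505
```

```bash
python3 - <<'E'
from st import *
o=info();to(o,[.4395,-.1987,.003],-13.3)
E
```

```text
t 3.7 pos [ 438.9 -196.8    2.8] w 50.5 F [-0.8  0.2 -0.8]
jaw -13.3 turn -0.001 shift [-1.7  1.  -0.2] tilt fix [ 0.002  0.001 -0.   ]
```

Good. Close on the tweezers with moderate force, then lift.

>>> arm_command:
  targets:
    - [-1.5,1,0,0,0,0,0.7]
    - [0,0,0,0,0,0,0.85]
    - [0,0,0,0,0,0,0.95]
    - [0,0,0,0,0,0,1]
    - [0,0,0,0,0,0,1]
    - [0,0,0,0,0,0,1]
    - [0,0,0,0,0,0,1]
    - [0,0,-4,0,0,0,1]
    - [0,0,-10,0,0,0,1]
    - [0,0,-20,0,0,0,1]
    - [0,0,-20,0,0,0,1]
    - [0,0,-20,0,0,0,1]
    - [0,0,-15,0,0,0,1]
    - [0,0,-5,0,0,0,1]
    - [0,0,0,0,0,0,1]
  force: 15

```text
time_s: 4.95
position: [0.4392, -0.1977, 0.1046]
ee_rot: [2.461, 1.95, 0.0]
contact_force: [0.9, -0.6, -0.5]
gripper_width: 0.017
```

```bash
python3 tw.py w3; python3 - <<'E'
from st import *
to(ctrl.get_obs(),[.608,.170,.12],8.6)
E
```

```text
t 4.95 pos [ 439.2 -197.7  104.6] w 17.0 F [ 0.9 -0.6 -0.5]
tcp below 253.78580409082082 190.286465804804
jaw -13.2 turn -0.381 shift [338.3 221.9 -16. ] tilt fix [ 0.001  0.001 -0.   ]
```

View pics/w3_c.png

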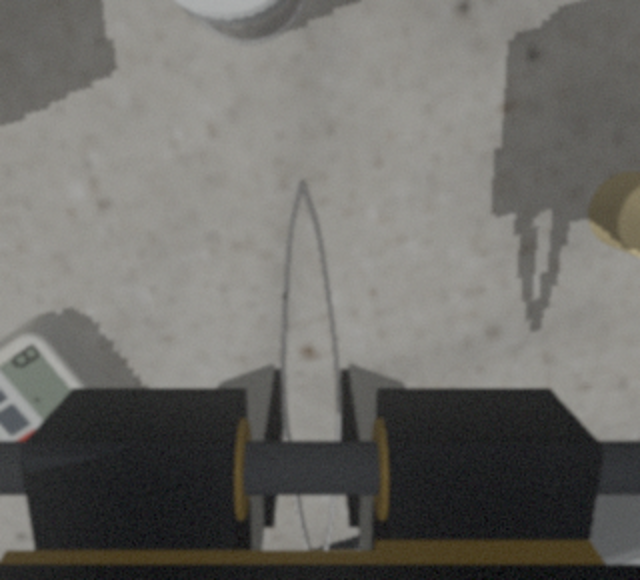

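The tweezers are held level at 17.0 mm across, with their tip at crop (303,182).

>>> arm_command:
  targets:
    - [0,0,-4,0,0,-0.076,1]
    - [0,0,-4,0,0,-0.076,1]
    - [0,0,-4,0,0,-0.076,1]
    - [0,0,-4,0,0,-0.076,1]
    - [0,0,0,0,0,-0.076,1]
    - [15,10,0,0,0,0,1]
    - [28,18,0,0,0,0,1]
    - [28,18,0,0,0,0,1]
    - [28,18,0,0,0,0,1]
    - [28,18,0,0,0,0,1]
    - [28,18,0,0,0,0,1]
    - [28,18,0,0,0,0,1]
    - [28,18,0,0,0,0,1]
    - [28,18,0,0,0,0,1]
    - [28,18,0,0,0,0,1]
    - [25,16,0,0,0,0,1]
    - [10,7,0,0,0,0,1]
    - [0,0,0,0,0,0,1]
    - [0,0,0,0,0,0,1]

```text
time_s: 6.58
position: [0.5737, 0.1457, 0.0976]
ee_rot: [-2.018, -2.371, 0.025]
contact_force: [-0.1, -0.8, -0.1]
gripper_width: 0.017
```

```bash
python3 - <<'E'
from st import *
c=dict(np.load('pics/w3.npz'));print('tip rel',(plane(c,251.5,131,.1056)*1e3-[439.2,-197.7,104.6]).round(1))
E
python3 tw.py w4; python3 - <<'E'
from st import *
to(ctrl.get_obs(),[.608,.170,.12],8.6)
E
```

```text
tip rel [13.5 61.   1. ]
t 6.58 pos [573.7 145.7  97.6] w 17.0 F [-0.1 -0.8 -0.1]
tcp below 257.3916992871697 193.19277597839798
jaw 9.2 turn 0.01 shift [ 19.5  37.2 -23.4] tilt fix [-0.031 -0.01  -0.   ]
```

View pics/w4.png

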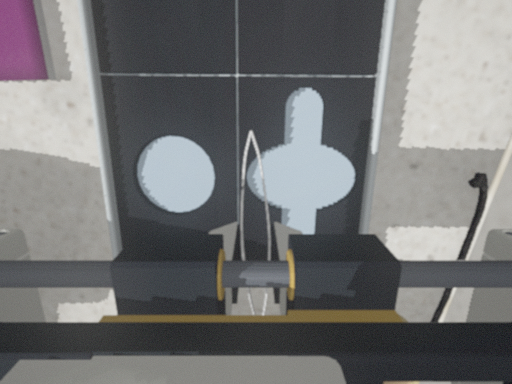

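The tweezers slot is ahead and to the right. Its scoop is centred at about (302,176), the slot's far end is at (304,88), and the jar nest is at (176,174).

```bash
python3 - <<'E'
from st import *
c=dict(np.load('pics/w4.npz'));p=c['p'];T=camera_params('top')
m=np.zeros(p.shape[:2],bool);m[80:240,125:365]=(p.max(2)>110)[80:240,125:365]
for a,ce,s,l in blobs(m,500):
    q=np.argwhere(l)[:,::-1].astype(np.float32);print(a,ce,s)
    if 120<s[0] <140: 
        e=cv2.fitEllipse(cv2.findContours(l.astype(np.uint8),0,2)[0][0]);print(e,(plane(c,*e[0],.01)*1e3).round(1),tri(ray(c,*e[0]),ray(T,220.9,200.1)))
# slot: scoop column extremes & far arm edges
row=lambda v,a,b:[a+np.flatnonzero(m[v,a:b])[[0,-1]]]
for v in (100,110,120,170,175,180): print(v,row(v,245,365))
w=lambda u,v:(plane(c,u,v,.010)*1e3).round(1)
print('far end',w(304,88))
for v in (100,110,120):
    r=row(v,260,360)[0];print(w(r.mean(),v))
E
```

```text
502 [231.2 196.7] [209  80  30 160]
9317 [298.5 168.1] [241  87 115 153]
4749 [175.8 173.6] [137 135  79  78]
((175.79078674316406, 173.6285858154297), (73.13947296142578, 80.83180236816406), 131.08587646484375) [501.3 152.8  10. ] (array([0.50105589, 0.1518385 , 0.00769565]), np.float64(0.0010037868139305631))
100 [array([287, 322])]
110 [array([285, 323])]
120 [array([285, 322])]
170 [array([245, 354])]
175 [array([245, 355])]
180 [array([247, 354])]
far end [595.5 238.7  10. ]
[597.8 230.   10. ]
[599.  222.4  10. ]
[600.2 214.7  10. ]
```

```bash
python3 - <<'E'
from st import *
to(ctrl.get_obs(),[.6065,.1685,.05],8.7)
E
```

```text
jaw 9.2 turn 0.008 shift [17.5 37.7 46.6] tilt fix [-0.031 -0.01  -0.   ]
```

>>> arm_command:
  targets:
    - [3,7,0,-0.031,-0.01,0.008,1]
    - [6,14,0,0,0,0,1]
    - [6,14,0,0,0,0,1]
    - [3,6,5,0,0,0,1]
    - [0,0,10,0,0,0,1]
    - [0,0,15,0,0,0,1]
    - [0,0,10,0,0,0,1]
    - [0,0,0,0,0,0,1]
    - [0,0,0,0,0,0,1]

```text
time_s: 7.38
position: [0.6058, 0.1516, 0.0471]
ee_rot: [2.063, 2.369, -0.026]
contact_force: [-0.5, 0.1, 0.1]
gripper_width: 0.0167
```

```bash
python3 - <<'E'
from st import *
to(info(),[.6065,.1685,.02],8.7)
E
```

```text
t 7.38 pos [605.8 151.6  47.1] w 16.7 F [-0.5  0.1  0.1]
jaw 7.9 turn -0.014 shift [16.9  3.5 26.9] tilt fix [-0.012  0.011  0.   ]
```

>>> arm_command:
  targets:
    - [9,2,0,-0.012,0.011,-0.014,1]
    - [9,2,0,0,0,0,1]
    - [1,0,0,0,0,0,1]
    - [0,0,0,0,0,0,1]

```text
time_s: 7.72
position: [0.606, 0.1723, 0.0466]
ee_rot: [-2.044, -2.384, -0.001]
contact_force: [0.3, -1.2, -0.9]
gripper_width: 0.0169
```

```bash
python3 tw.py w5; python3 - <<'E'
from st import *
to(ctrl.get_obs(),[.6065,.1685,.02],8.7)
E
```

```text
t 7.72 pos [606.  172.3  46.6] w 16.9 F [ 0.3 -1.2 -0.9]
tcp below 254.0043225322072 212.63955255672684
jaw 8.8 turn 0.002 shift [-4.3 -0.2 26.9] tilt fix [ 0.    -0.002 -0.   ]
```

View pics/w5.png

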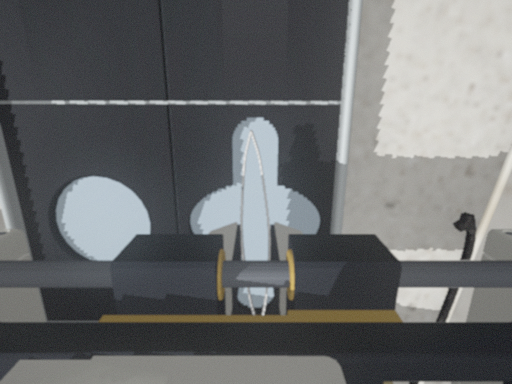

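The tweezers sit in line above the slot. Its ends are at (255,118) and (256,306) and the scoop runs from column 190 to 320 at about row 220.

```bash
python3 - <<'E'
from st import *
c=dict(np.load('pics/w5.npz'))
A=plane(c,255,117.5,.010);B=plane(c,256,306.5,.016);B2=plane(c,256,306.5,.010)
print(A,B,np.linalg.norm(A-B),(A+B)/2);l=plane(c,190.5,220,.01);r=plane(c,320,220,.01);print(l,r,(l+r)/2)
to(ctrl.get_obs(),[(A+B)[0]/2,(A+B)[1]/2,.02],8.7)
E
```

```text
[0.59634494 0.23887138 0.01      ] [0.61832714 0.1024931  0.016     ] 0.1382687664794242 [0.60733604 0.17068224 0.013     ]
[0.56204034 0.1621563  0.01      ] [0.65264915 0.1763064  0.01      ] [0.60734474 0.16923135 0.01      ]
jaw 8.8 turn 0.002 shift [-2.3  0.9 26.9] tilt fix [ 0.    -0.002 -0.   ]
```

>>> arm_command:
  targets:
    - [-3,1,4,0,0,0,1]
    - [-1,0.5,8,0,0,0,1]
    - [0,0,8,0,0,0,1]
    - [0,0,6,0,0,0,1]
    - [0,0,2,0,0,0,1]
    - [0,0,0,0,0,0,1]

```text
time_s: 8.27
position: [0.6092, 0.1684, 0.0165]
ee_rot: [2.044, 2.385, 0.003]
contact_force: [-0.5, -1.4, -0.8]
gripper_width: 0.017
```

```bash
python3 - <<'E'
from st import *
to(info(),[.6072,.1692,.013],8.7)
E
```

```text
t 8.27 pos [609.2 168.4  16.5] w 17.0 F [-0.5 -1.4 -0.8]
jaw 8.8 turn 0.001 shift [ 1.1 -1.9  3.5] tilt fix [ 0.002 -0.001 -0.   ]
```

>>> arm_command:
  targets:
    - [1,-2,1.5,0,0,0,1]
    - [0,0,1.5,0,0,0,1]
    - [0,0,0.7,0,0,0,1]
    - [0,0,0,0,0,0,1]

```text
time_s: 8.6
position: [0.6069, 0.1692, 0.0142]
ee_rot: [2.044, 2.384, 0.002]
contact_force: [0.2, 0.1, -0.4]
gripper_width: 0.0169
```

```bash
python3 - <<'E'
from st import *
to(info(),[.6072,.1692,.013],8.7)
E
```

```text
t 8.6 pos [606.9 169.2  14.2] w 16.9 F [ 0.2  0.1 -0.4]
jaw 8.8 turn 0.001 shift [-0.   0.3  1.2] tilt fix [0.002 0.    0.   ]
```

>>> arm_command:
  targets:
    - [0,0,1.2,0,0,0,1]
    - [0,0,1.2,0,0,0,1]
    - [0,0,0,0,0,0,1]

```text
time_s: 8.85
position: [0.6074, 0.1695, 0.0141]
ee_rot: [2.043, 2.382, 0.002]
contact_force: [-0.5, -0.4, 0.1]
gripper_width: 0.0165
```

>>> arm_command:
  targets:
    - [0,0,2.5,0,0,0,1]
    - [0,0,0,0,0,0,1]
    - [0,0,0,0,0,0,1]

```text
time_s: 9.1
position: [0.6085, 0.1703, 0.0136]
ee_rot: [2.041, 2.381, 0.006]
contact_force: [0.6, -0.0, 0.8]
gripper_width: 0.0173
```

>>> arm_command:
  targets:
    - [0,0,1.5,0,0,0,1]
    - [0,0,0,0,0,0,1]

```text
time_s: 9.27
position: [0.6088, 0.1704, 0.0131]
ee_rot: [2.041, 2.381, 0.006]
contact_force: [0.3, -0.7, 1.2]
gripper_width: 0.0164
```

>>> arm_command:
  targets:
    - [0,0,0,0,0,0,0.75]
    - [0,0,0,0,0,0,0.65]
    - [0,0,0,0,0,0,0.6]
    - [0,0,0,0,0,0,0.6]
    - [0,0,0,0,0,0,0.6]
    - [0,0,-8,0,0,0,0.6]
    - [0,0,-20,0,0,0,0.6]
    - [0,0,-25,0,0,0,0.6]
    - [0,0,-25,0,0,0,0.6]
    - [0,0,-10,0,0,0,0.6]
    - [0,0,0,0,0,0,0.6]

```text
time_s: 10.18
position: [0.6057, 0.1702, 0.1021]
ee_rot: [2.043, 2.385, -0.001]
contact_force: [0.2, 0.1, 0.2]
gripper_width: 0.0365
```

```bash
python3 tw.py w6; python3 - <<'E'
from st import *
c=dict(np.load('pics/w6.npz'));o=ctrl.get_obs()
to(o,[.585,-.188,.2],-10)
p=c['p'];T=camera_params('top')
E
```

```text
t 10.18 pos [605.7 170.2 102.1] w 36.5 F [0.2 0.1 0.2]
tcp below 254.29831638933743 190.62112565024623
jaw 8.8 turn 0.329 shift [-356.4   41.9  -98.3] tilt fix [0.    0.001 0.   ]
```

View pics/w6_c.png

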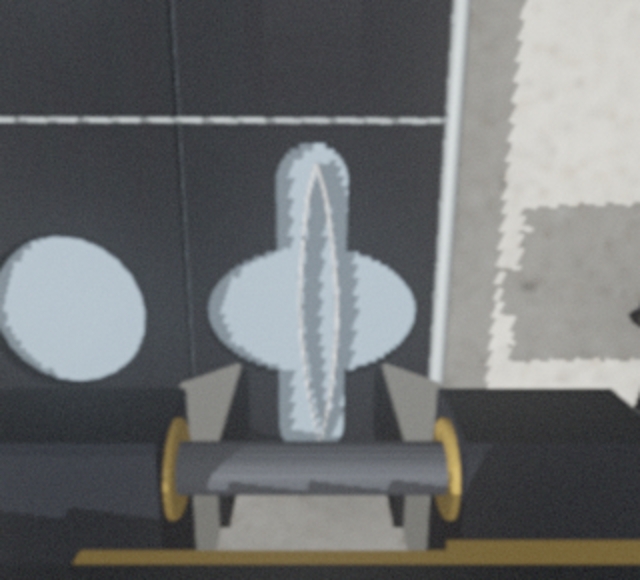

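The tweezers lie in the slot with free margin on all sides. Next is the jar, keeping the same jaw angle; I approach at height and refine from the wrist.

```bash
python3 - <<'E'
from st import *
to(info(),[.4435,-.061,.17],8.8)
E
```

```text
t 10.23 pos [605.6 170.2 101.4] w 36.3 F [1.3 0.7 0.6]
jaw 8.8 turn 0.001 shift [-203.7 -195.6  -68.4] tilt fix [0.    0.001 0.   ]
```

>>> arm_command:
  targets:
    - [0,0,-15,0,0,0,0.3]
    - [-10,-10,-20,0,0,0,0]
    - [-20,-19,-20,0,0,0,0]
    - [-20,-19,-15,0,0,0,0]
    - [-20,-19,0,0,0,0,0]
    - [-20,-19,0,0,0,0,0]
    - [-20,-19,0,0,0,0,0]
    - [-20,-19,0,0,0,0,0]
    - [-20,-19,0,0,0,0,0]
    - [-20,-19,0,0,0,0,0]
    - [-20,-19,0,0,0,0,0]
    - [-15,-14,0,0,0,0,0]
    - [-8,-8,0,0,0,0,0]
    - [0,0,0,0,0,0,0]
    - [0,0,0,0,0,0,0]

```text
time_s: 11.48
position: [0.4219, -0.0811, 0.169]
ee_rot: [-2.032, -2.376, 0.019]
contact_force: [0.3, -0.0, -0.7]
gripper_width: 0.0919
```

```bash
python3 tw.py w7; python3 - <<'E'
from st import *
c=dict(np.load('pics/w7.npz'));o=ctrl.get_obs();to(o,[.4435,-.061,.1],8.8)
print('pred lid',proj(c,np.array([.4435,-.061,.068])),'pred small',proj(c,np.array([.5756,-.0498,.03])))
E
```

```text
t 11.48 pos [421.9 -81.1 169. ] w 91.9 F [ 0.3 -0.  -0.7]
tcp below 257.33949549334176 174.2446883259842
jaw 8.9 turn 0.002 shift [16.2 25.6 68.6] tilt fix [-0.02  -0.004 -0.   ]
pred lid (np.float64(283.6326422445746), np.float64(172.6844020119839)) pred small (np.float64(410.0794530704409), np.float64(174.1308692163753))
```

View pics/w7.png

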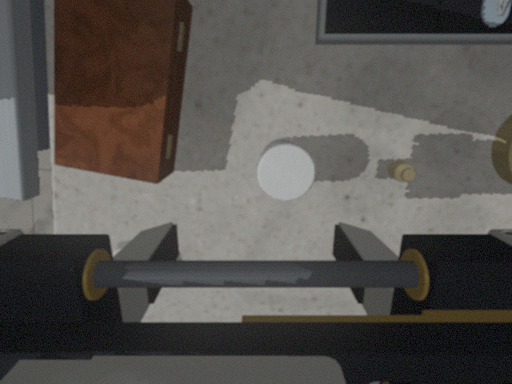

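```bash
python3 - <<'E'
from st import *
c=dict(np.load('pics/w7.npz'));p=c['p'];g=p.max(2)
m=np.zeros(g.shape,bool);m[130:215,245:330]=(p.min(2)>165)[130:215,245:330]
b=max(blobs(m,100),key=lambda b:b[0]);ct=cv2.findContours(b[3].astype(np.uint8),0,2)[0][0];e=cv2.fitEllipse(cv2.convexHull(ct));print(b[:3],e)
T=camera_params('top')
print('lid@68',plane(c,*e[0],.068),tri(ray(c,*e[0]),ray(T,290+119.5/6-.5,150+446.5/6-.5)))
w=e[1][1]/K(c)*(c['d'][172,286]);print('diam',w)
D=lambda u,v:c['R'].T@(c['d'][v,u]*np.array([(u-c['cx'])/K(c),(v-c['cy'])/K(c),1])-c['t'])
for q in ((286,172),(150,100),(165,140),(404,172),(230,200)): print(q,(D(*q)*1e3).round(0))
s=(404.5,173.5);print('small',plane(c,*s,.03),tri(ray(c,*s),ray(T,290+80.5/6-.5,150+128.5/6-.5)))
E
```

```text
(np.int32(2105), array([284. , 172.5]), array([258, 146,  55,  54], dtype=int32)) ((284.8367614746094, 172.18270874023438), (52.995811462402344, 55.698055267333984), 79.62803649902344)
lid@68 [ 0.44448092 -0.06037288  0.068     ] (array([ 0.44508223, -0.06282277,  0.06032751]), np.float64(0.0017558831036030296))
diam 0.05016205506693113
(286, 172) [446. -60.  67.]
(150, 100) [315. -18.  54.]
(165, 140) [328. -53.  45.]
(404, 172) [570. -49.  28.]
(230, 200) [ 395. -119.   -2.]
small [ 0.56982466 -0.05007082  0.03      ] (array([ 0.5773402 , -0.05324831,  0.01583688]), np.float64(0.002129658641776353))
```

The lid is at (285,172), which puts the jar at (445,-61) with its top at 67 mm (depth and triangulation: 60–67). The wooden box next to it is only 54 mm high, so it is clear.

>>> arm_command:
  targets:
    - [7,10,0,-0.02,-0.004,0,0]
    - [7,12,0,0,0,0,0]
    - [5,7,5,0,0,0,0]
    - [0,0,15,0,0,0,0]
    - [0,0,15,0,0,0,0]
    - [0,0,10,0,0,0,0]
    - [0,0,0,0,0,0,0]
    - [0,0,0,0,0,0,0]

```text
time_s: 12.2
position: [0.4551, -0.0458, 0.123]
ee_rot: [2.026, 2.4, 0.013]
contact_force: [-0.7, -0.8, 0.0]
gripper_width: 0.0918
```

```bash
python3 - <<'E'
from st import *
o=info();to(o,[.445,-.061,.035],8.8)
c,p,d=snap('w8');m=np.zeros(p.shape[:2],bool);m[100:250,200:340]=(p.min(2)>150)[100:250,200:340]
for b in blobs(m,300):
    e=cv2.fitEllipse(cv2.convexHull(cv2.findContours(b[3].astype(np.uint8),0,2)[0][0]));print(b[:3],e,plane(c,*e[0],.068))
c0=dict(np.load('pics/w7.npz'));print(tri(ray(c,*e[0]),ray(c0,284.8,172.2)))
E
```

```text
t 12.2 pos [455.1 -45.8 123. ] w 91.8 F [-0.7 -0.8  0. ]
jaw 9.7 turn 0.015 shift [-13.9 -13.   87.9] tilt fix [ 0.007 -0.005  0.   ]
(np.int32(2291), array([242.7, 153.9]), array([200, 120, 109,  76], dtype=int32)) ((250.4386444091797, 169.07101440429688), (93.65796661376953, 115.44287109375), 115.84510040283203) [ 0.44784618 -0.01695841  0.068     ]
(np.int32(3474), array([234.3, 221.8]), array([200, 191,  71,  59], dtype=int32)) ((230.86727905273438, 223.0334014892578), (65.55752563476562, 80.05261993408203), 84.69843292236328) [ 0.43990972 -0.06171545  0.068     ]
(array([ 0.44139138, -0.05646915,  0.08256819]), np.float64(0.0031387580238648664))
```

>>> arm_command:
  targets:
    - [-7,-7,0,0.007,-0.005,0.015,0]
    - [-6,-6,0,0,0,0,0]
    - [-1,-1,0,0,0,0,0]
    - [0,0,0,0,0,0,0]

```text
time_s: 12.58
position: [0.4433, -0.0637, 0.1247]
ee_rot: [2.045, 2.382, -0.001]
contact_force: [0.4, 0.9, 0.4]
gripper_width: 0.0921
```

```bash
python3 - <<'E'
from st import *
o=info();to(o,[.445,-.061,.035],8.8)
c,p,d=snap('w9');m=np.zeros(p.shape[:2],bool);m[150:330,200:340]=(p.min(2)>165)[150:330,200:340]
for b in blobs(m,300):
    e=cv2.fitEllipse(cv2.convexHull(cv2.findContours(b[3].astype(np.uint8),0,2)[0][0]));print(b[:3],e,plane(c,*e[0],.068))
cv2.imwrite('pics/w9_c.png',p[130:330,150:370,::-1])
E
```

```text
t 12.58 pos [443.3 -63.7 124.7] w 92.1 F [0.4 0.9 0.4]
jaw 8.7 turn -0.001 shift [ 2.6  2.  89.7] tilt fix [ 0.001  0.002 -0.   ]
(np.int32(2632), array([251.9, 201.2]), array([224, 171,  62,  62], dtype=int32)) ((256.42279052734375, 201.35948181152344), (61.45120620727539, 65.42507934570312), 96.9487533569336) [ 0.44455838 -0.0598174   0.068     ]
```

View pics/w9_c.png

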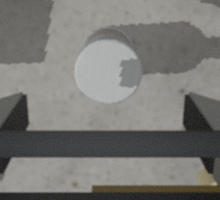

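The lid lies centred between the open fingers at (258,201), so the jar is at (444.6,-60). Descend.

>>> arm_command:
  targets:
    - [3,2,5,0,0,0,0]
    - [0,0,12,0,0,0,0]
    - [0,0,15,0,0,0,0]
    - [0,0,18,0,0,0,0]
    - [0,0,18,0,0,0,0]
    - [0,0,10,0,0,0,0]
    - [0,0,5,0,0,0,0]
    - [0,0,0,0,0,0,0]
    - [0,0,0,0,0,0,0]

```text
time_s: 13.38
position: [0.4489, -0.0606, 0.0392]
ee_rot: [2.045, 2.374, 0.004]
contact_force: [0.1, 0.3, 0.6]
gripper_width: 0.0919
```

```bash
python3 - <<'E'
from st import *
o=info();to(o,[.4448,-.0605,.035],8.8)
E
```

```text
t 13.38 pos [448.9 -60.6  39.2] w 91.9 F [0.1 0.3 0.6]
jaw 8.5 turn -0.005 shift [ 0.7 -4.   4.1] tilt fix [0.007 0.005 0.   ]
```

>>> arm_command:
  targets:
    - [1,-5,4,0.007,0.005,-0.005,0]
    - [0,0,1,0,0,0,0]
    - [0,0,0,0,0,0,0]

```text
time_s: 13.63
position: [0.4448, -0.0603, 0.0353]
ee_rot: [2.042, 2.385, 0.003]
contact_force: [-0.2, 0.0, 0.7]
gripper_width: 0.0918
```

>>> arm_command:
  targets:
    - [0,0,0,0,0,0,0.2]
    - [0,0,0,0,0,0,0.3]
    - [0,0,0,0,0,0,0.35]
    - [0,0,0,0,0,0,0.4]
    - [0,0,0,0,0,0,0.45]
    - [0,0,0,0,0,0,0.5]
    - [0,0,0,0,0,0,0.55]
    - [0,0,0,0,0,0,0.6]
    - [0,0,0,0,0,0,0.6]
    - [0,0,0,0,0,0,0.6]
  force: 20

```text
time_s: 14.47
position: [0.446, -0.0611, 0.0368]
ee_rot: [2.041, 2.382, 0.004]
contact_force: [-0.0, -0.1, -0.2]
gripper_width: 0.0529
```

```bash
python3 - <<'E'
from st import *
o=info();to(o,[.5013,.1528,.11],8.8)
E
```

```text
t 14.47 pos [446.  -61.1  36.8] w 52.9 F [-0.  -0.1 -0.2]
jaw 8.8 turn -0.0 shift [202.8  87.8 -73.1] tilt fix [ 0.005  0.002 -0.   ]
```

>>> arm_command:
  targets:
    - [0,0,-5,0,0,0,0.65]
    - [0,0,-10,0,0,0,0.65]
    - [0,0,-20,0,0,0,0.65]
    - [0,0,-20,0,0,0,0.65]
    - [0,0,-15,0,0,0,0.65]
    - [0,0,-3,0,0,0,0.65]
    - [10,4,0,0,0,0,0.65]
    - [20,9,0,0,0,0,0.65]
    - [25,11,0,0,0,0,0.65]
    - [25,11,0,0,0,0,0.65]
    - [25,11,0,0,0,0,0.65]
    - [25,11,0,0,0,0,0.65]
    - [25,11,0,0,0,0,0.65]
    - [20,9,0,0,0,0,0.65]
    - [12,5,0,0,0,0,0.65]
    - [5,2,0,0,0,0,0.65]
    - [0,0,0,0,0,0,0.65]
    - [0,0,0,0,0,0,0.65]

```text
time_s: 15.97
position: [0.494, 0.1578, 0.1079]
ee_rot: [-2.042, -2.379, 0.006]
contact_force: [0.3, -0.5, -1.5]
gripper_width: 0.0524
```

```bash
python3 - <<'E'
from st import *
o=info();to(o,[.5013,.1528,.06],8.8)
E
```

```text
t 15.97 pos [494.  157.8 107.9] w 52.4 F [ 0.3 -0.5 -1.5]
jaw 8.7 turn -0.001 shift [-6.1  6.8 47.9] tilt fix [-0.007 -0.002 -0.   ]
```

>>> arm_command:
  targets:
    - [-4,4,0,-0.007,0,0,0.65]
    - [-3,3,5,0,0,0,0.65]
    - [0,0,12,0,0,0,0.65]
    - [0,0,14,0,0,0,0.65]
    - [0,0,12,0,0,0,0.65]
    - [0,0,4,0,0,0,0.65]
    - [0,0,0,0,0,0,0.65]
    - [0,0,0,0,0,0,0.65]

```text
time_s: 16.63
position: [0.5008, 0.143, 0.0529]
ee_rot: [-2.056, -2.373, 0.009]
contact_force: [-0.2, 0.2, -0.8]
gripper_width: 0.0529
```

```bash
python3 - <<'E'
from st import *
o=info();to(o,[.5013,.1528,.05],8.8)
E
```

```text
t 16.63 pos [500.8 143.   52.9] w 52.9 F [-0.2  0.2 -0.8]
jaw 8.2 turn -0.011 shift [9.6 2.  2.8] tilt fix [-0.005  0.002 -0.   ]
```

>>> arm_command:
  targets:
    - [0,0,-6,0,0,0,0.65]
    - [5,1,-2,-0.005,0,-0.01,0.65]
    - [5,1,0,0,0,0,0.65]
    - [1,0,0,0,0,0,0.65]
    - [0,0,0,0,0,0,0.65]

```text
time_s: 17.05
position: [0.502, 0.1567, 0.0631]
ee_rot: [2.041, 2.385, 0.002]
contact_force: [1.0, -0.5, -1.6]
gripper_width: 0.0527
```

```bash
python3 - <<'E'
from st import *
o=info();to(o,[.5013,.1528,.048],8.8)
snap('j1');snap('j1s','scene');snap('j1t','top')
c=dict(np.load('pics/j1.npz'));print(proj(c,np.array([.5013,.1528,.01])))
a=np.load('pics/j1.npz')['p'][60:360,120:420];b=cv2.resize(np.load('pics/j1s.npz')['p'][150:262,140:270],(348,300))
cv2.imwrite('pics/j1m.png',np.hstack([a,b])[:,:,::-1])
E
```

```text
t 17.05 pos [502.  156.7  63.1] w 52.7 F [ 1.  -0.5 -1.6]
jaw 8.9 turn 0.001 shift [-3.8 -1.4 15.1] tilt fix [ 0.003  0.001 -0.   ]
(np.float64(252.19120333646876), np.float64(212.21869514667048))
```

View pics/j1m.png

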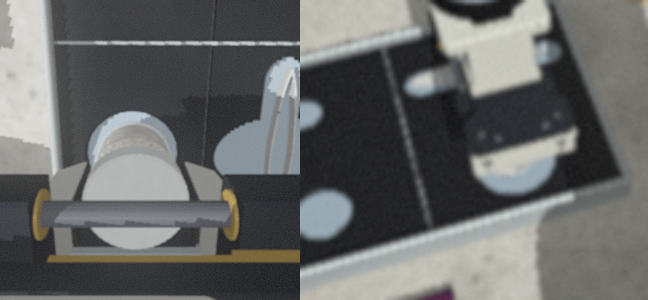

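The nest's rim shows evenly to the left and right of the jar, so only a 3 mm shift remains before lowering.

>>> arm_command:
  targets:
    - [-3.5,-1.5,0,0,0,0,0.65]
    - [-0.5,0,3,0,0,0,0.65]
    - [0,0,4,0,0,0,0.65]
    - [0,0,3,0,0,0,0.65]
    - [0,0,2,0,0,0,0.65]
    - [0,0,0,0,0,0,0.65]

```text
time_s: 17.7
position: [0.5007, 0.1497, 0.049]
ee_rot: [2.044, 2.382, -0.002]
contact_force: [0.4, -0.1, -0.3]
gripper_width: 0.0524
```

```bash
python3 - <<'E'
from st import *
o=info();to(o,[.5013,.1528,.048],8.8)
E
```

```text
t 17.7 pos [500.7 149.7  49. ] w 52.4 F [ 0.4 -0.1 -0.3]
jaw 8.7 turn -0.001 shift [2.9 1.1 1. ] tilt fix [ 0.001  0.003 -0.   ]
```

>>> arm_command:
  targets:
    - [2,1,1.5,0,0,0,0.65]
    - [0,0,1.5,0,0,0,0.65]
    - [0,0,1.5,0,0,0,0.65]
    - [0,0,0,0,0,0,0.65]

```text
time_s: 18.03
position: [0.5018, 0.1513, 0.0483]
ee_rot: [2.042, 2.378, -0.008]
contact_force: [-0.1, 0.0, -1.5]
gripper_width: 0.0522
```

>>> arm_command:
  targets:
    - [0,0,2,0,0,0,0.65]
    - [0,0,2,0,0,0,0.65]
    - [0,0,0,0,0,0,0.65]

```text
time_s: 18.28
position: [0.5033, 0.152, 0.0479]
ee_rot: [2.038, 2.376, -0.008]
contact_force: [-0.4, 0.8, -1.0]
gripper_width: 0.0526
```

>>> arm_command:
  targets:
    - [0,0,2.5,0,0,0,0.65]
    - [0,0,0,0,0,0,0.65]

```text
time_s: 18.45
position: [0.504, 0.1525, 0.0471]
ee_rot: [2.037, 2.374, -0.007]
contact_force: [-0.4, -0.1, -1.4]
gripper_width: 0.053
```

>>> arm_command:
  targets:
    - [0,0,4,0,0,0,0.65]
    - [0,0,0,0,0,0,0.65]

```text
time_s: 18.62
position: [0.5044, 0.153, 0.0446]
ee_rot: [2.035, 2.373, -0.008]
contact_force: [-0.3, 0.7, -0.5]
gripper_width: 0.0525
```

```bash
python3 - <<'E'
from st import *
F=[]
for i in range(6):
    capture('wrist');F.append(ctrl.get_obs()['contact_force'][2])
print(np.round(F,2));o=info();to(o,[.5013,.1528,.048],8.8)
E
```

```text
[-1.35  0.17  1.5   0.93  0.33 -0.6 ]
t 18.92 pos [504.6 153.   44.3] w 52.5 F [ 0.4 -0.2 -0.6]
jaw 8.8 turn -0.001 shift [ 0.3 -3.3 -3.7] tilt fix [ 0.006  0.014 -0.   ]
```

The mean vertical force is now near zero, so the jar's weight is on the floor. Release and rise.

>>> arm_command:
  targets:
    - [0,0,0,0,0,0,0.35]
    - [0,0,0,0,0,0,0.3]
    - [0,0,0,0,0,0,0.2]
    - [0,0,0,0,0,0,0.1]
    - [0,0,0,0,0,0,0]
    - [0,0,0,0,0,0,0]
    - [0,0,-5,0,0,0,0]
    - [0,0,-15,0,0,0,0]
    - [0,0,-25,0,0,0,0]
    - [0,0,-25,0,0,0,0]
    - [0,0,-25,0,0,0,0]
    - [0,0,-25,0,0,0,0]
    - [0,0,0,0,0,0,0]
    - [0,0,0,0,0,0,0]

```text
time_s: 20.08
position: [0.5015, 0.1544, 0.1692]
ee_rot: [2.037, 2.378, -0.013]
contact_force: [-1.1, 0.2, -0.5]
gripper_width: 0.0919
```

```bash
python3 - <<'E'
from st import *
o=info();c,p,d=snap('w10');d=c and d
R=np.array(c['R']);t=np.array(c['t']);f=K(c)
v,u=np.mgrid[:384,:512];X=np.stack([(u-c['cx'])/f*d,(v-c['cy'])/f*d,d],-1);W=(X-t)@R
hsv=cv2.cvtColor(p,cv2.COLOR_RGB2HSV)
def near(x,y,r):return (np.hypot(W[...,0]-x,W[...,1]-y)<r)&(d>0)
for n,x,y,r in (('lid',.5013,.1528,.02),('tw floor left scoop',.575,.164,.008),('tw centre',.607,.169,.012),('foam',.555,.2,.008)):
    m=near(x,y,r);print(n,m.sum(),np.percentile(W[...,2][m]*1e3,[5,50,95]).round(1) if m.any() else '')
m=(W[...,2]>.06)&(W[...,2]<.09)&near(.5013,.1528,.05);print('lid centroid',W[m].mean(0),m.sum())
to(o,[.572,-.0505,.15],8.8)
E
```

```text
t 20.08 pos [501.5 154.4 169.2] w 91.9 F [-1.1  0.2 -0.5]
lid 1521 [76.3 77.4 78.5]
tw floor left scoop 222 [  8.4   9.8 257.6]
tw centre 383 [ 8.3  9.7 17.5]
foam 3045 [ 16.  253.8 257.2]
lid centroid [0.50376936 0.15444448 0.07695106] 2756
jaw 8.8 turn 0.001 shift [-213.    38.3   22.1] tilt fix [0.001 0.014 0.   ]
```

The jar's lid top is at 77.4 mm, so its base is at 9.4 mm against a measured floor of about 9.7 mm. It is about 3 mm off centre. The tweezers' top at 17.5 mm also fits lying on the floor. Now the small weight.

>>> arm_command:
  targets:
    - [-10,2,0,0,0.014,0,0]
    - [-20,4,0,0,0,0,0.1]
    - [-25,5,0,0,0,0,0.2]
    - [-25,5,0,0,0,0,0.3]
    - [-25,5,0,0,0,0,0.4]
    - [-25,5,0,0,0,0,0.45]
    - [-25,5,5,0,0,0,0.45]
    - [-25,5,10,0,0,0,0.45]
    - [-20,3,10,0,0,0,0.45]
    - [-10,1,10,0,0,0,0.45]
    - [0,0,5,0,0,0,0.45]
    - [0,0,0,0,0,0,0.45]
    - [0,0,0,0,0,0,0.45]

```text
time_s: 21.22
position: [0.5686, -0.052, 0.1149]
ee_rot: [-2.024, -2.383, 0.011]
contact_force: [-0.2, -0.2, -0.6]
gripper_width: 0.0504
```

```bash
cat > brass.py <<'E'
from st import *
import sys
tag,x,y,zt=sys.argv[1],*map(float,sys.argv[2:5])
o=info();c,p,d=snap(tag);R,t,f=np.array(c['R']),np.array(c['t']),K(c)
v,u=np.mgrid[:384,:512];W=(np.stack([(u-c['cx'])/f*d,(v-c['cy'])/f*d,d],-1)-t)@R
h=cv2.cvtColor(p,cv2.COLOR_RGB2HSV);m=(h[...,1]>60)&(h[...,0]>15)&(h[...,0]<35)&(np.hypot(W[...,0]-x,W[...,1]-y)<.04)
print('pred px',proj(c,np.array([x,y,zt])))
for b in blobs(m,40):
    l=b[3]; top=l&(W[...,2]>zt-.004)&(W[...,2]<zt+.006)
    q=np.argwhere(top)[:,::-1].mean(0) if top.any() else [np.nan]*2
    print(b[:3],'z',np.percentile(W[l][:,2]*1e3,[5,50,95]).round(1),'top px',q,'@zt',(plane(c,*q,zt)*1e3).round(1),'n',top.sum(),'xyrange',(np.percentile(W[l][:,:2],[3,97],0)*1e3).round(1).tolist())
to(o,[x,y,.05],8.8)
E
python3 brass.py w11 .5715 -.0505 .03
```

```text
t 21.22 pos [568.6 -52.  114.9] w 50.4 F [-0.2 -0.2 -0.6]
pred px (np.float64(259.34690730001745), np.float64(194.67514270734372))
(np.int32(419), array([347.9, 279.5]), array([338, 250,  19,  51], dtype=int32)) z [188.1 197.8 200.3] top px [nan, nan] @zt [nan nan nan] n 0 xyrange [[591.9, -29.2], [594.9, -16.5]]
(np.int32(301), array([162.1, 286.7]), array([155, 264,  18,  37], dtype=int32)) z [193.4 199.4 201.5] top px [nan, nan] @zt [nan nan nan] n 0 xyrange [[539.2, -39.0], [541.4, -26.7]]
(np.int32(1947), array([287.6, 317.9]), array([162, 309, 231,  15], dtype=int32)) z [202.9 206.2 211.9] top px [nan, nan] @zt [nan nan nan] n 0 xyrange [[545.0, -35.4], [601.6, -24.7]]
jaw 9.3 turn 0.009 shift [ 0.6  4.1 64.9] tilt fix [-0.015 -0.007  0.   ]
```

Colour mask missed it (shadow); view the picture.

View pics/w11.png

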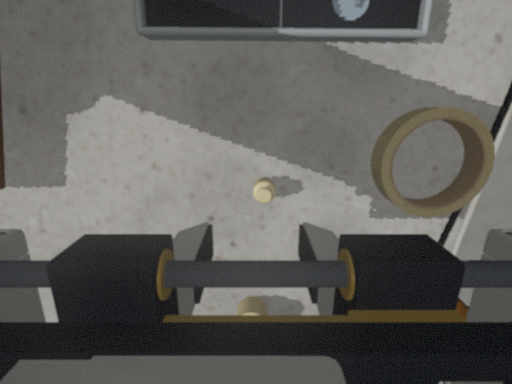

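The small weight stands at (263,190), its knob at (263,195), with the large weight at (252,307). The prediction was off by only 4 px.

```bash
python3 - <<'E'
from st import *
c=dict(np.load('pics/w11.npz'));p=c['p'];c0=dict(np.load('pics/w7.npz'))
print('knob@30',plane(c,263,195,.03),'two-view',tri(ray(c,263,195),ray(c0,405,174)))
R,t,f,d=c['R'],c['t'],K(c),c['d'];D=lambda u,v:(R.T@(d[v,u]*np.array([(u-c['cx'])/f,(v-c['cy'])/f,1])-t)*1e3).round(1)
for q in ((263,195),(263,187),(260,195),(266,195),(263,180),(250,195)): print(q,D(*q),p[q[1],q[0]],cv2.cvtColor(p[q[1]:q[1]+1,q[0]:q[0]+1],cv2.COLOR_RGB2HSV)[0,0])
to(ctrl.get_obs(),plane(c,263,195,.03)*[1,1,0]+[0,0,.04],8.8)
print('large',plane(c,252,303,.044))
E
```

```text
knob@30 [ 0.5746541  -0.05025856  0.03      ] two-view (array([ 0.57499795, -0.05219229,  0.02187483]), np.float64(0.0010053936043361157))
(263, 195) [574.7 -50.5  29.1] [184 174 143] [ 23  57 184]
(263, 187) [573.8 -44.7  24.4] [157 147 118] [ 22  63 157]
(260, 195) [572.1 -50.9  29.2] [187 177 147] [ 23  55 187]
(266, 195) [577.3 -50.1  29.2] [186 177 144] [ 24  58 186]
(263, 180) [573.3 -41.3  13. ] [117 112  86] [ 25  68 117]
(250, 195) [564.1 -61.6  -0.7] [150 149 145] [ 24   8 150]
jaw 9.4 turn 0.01 shift [-0.4  7.4 75. ] tilt fix [-0.015 -0.007  0.   ]
large [ 0.58147656 -0.14903525  0.044     ]
```

>>> arm_command:
  targets:
    - [0,4,5,-0.015,-0.007,0.01,0.45]
    - [0,4,10,0,0,0,0.45]
    - [0,0,15,0,0,0,0.45]
    - [0,0,15,0,0,0,0.45]
    - [0,0,15,0,0,0,0.45]
    - [0,0,5,0,0,0,0.45]
    - [0,0,0,0,0,0,0.45]
    - [0,0,0,0,0,0,0.45]

```text
time_s: 21.93
position: [0.5785, -0.0384, 0.0498]
ee_rot: [2.024, 2.4, 0.009]
contact_force: [-0.4, -0.2, 0.6]
gripper_width: 0.0501
```

```bash
sed -i 's/>60)&/>45)\&/' brass.py; python3 brass.py w12 .5747 -.0503 .03 | grep -v 'n 0'; python3 - <<'E'
from st import *
to(ctrl.get_obs(),[.5747,-.0503,.0095],8.8)
E
```

```text
t 21.93 pos [578.5 -38.4  49.8] w 50.1 F [-0.4 -0.2  0.6]
pred px (np.float64(244.9750661608108), np.float64(240.79241615696102))
(np.int32(835), array([247. , 230.3]), array([233, 213,  29,  37], dtype=int32)) z [ 4.4 18.4 29.1] top px [246.72468354 239.73101266] @zt [575.7 -49.3  30. ] n 316 xyrange [[566.8, -55.7], [584.2, -41.0]]
jaw 9.7 turn 0.016 shift [-11.3  -5.9  40.4] tilt fix [ 0.006 -0.002 -0.   ]
```

>>> arm_command:
  targets:
    - [-6,-3,0,0,0,0.01,0.45]
    - [-5,-2,0,0,0,0,0.45]
    - [0,0,0,0,0,0,0.45]

```text
time_s: 22.23
position: [0.5765, -0.0507, 0.0516]
ee_rot: [2.035, 2.388, 0.011]
contact_force: [0.1, -0.7, 0.3]
gripper_width: 0.0508
```

```bash
python3 - <<'E'
from st import *
to(info(),[.5755,-.0498,.0095],8.8)
E
```

```text
t 22.23 pos [576.5 -50.7  51.6] w 50.8 F [ 0.1 -0.7  0.3]
jaw 9.1 turn 0.006 shift [ 1.  -1.1 42.1] tilt fix [ 0.008 -0.001  0.   ]
```

>>> arm_command:
  targets:
    - [1,-1,5,0,0,0,0.45]
    - [0,0,10,0,0,0,0.45]
    - [0,0,12,0,0,0,0.45]
    - [0,0,10,0,0,0,0.45]
    - [0,0,4,0,0,0,0.45]
    - [0,0,0,0,0,0,0.45]
    - [0,0,0,0,0,0,0.45]

```text
time_s: 22.82
position: [0.5754, -0.0516, 0.0062]
ee_rot: [2.038, 2.385, 0.011]
contact_force: [0.7, 0.7, 0.2]
gripper_width: 0.0509
```

```bash
python3 - <<'E'
from st import *
to(info(),[.5755,-.0498,.0095],8.8)
E
```

```text
t 22.82 pos [575.4 -51.6   6.2] w 50.9 F [0.7 0.7 0.2]
jaw 9.0 turn 0.003 shift [ 1.8  0.4 -3.3] tilt fix [ 0.008 -0.001 -0.   ]
```

>>> arm_command:
  targets:
    - [2,0,-3,0,0,0,0.45]
    - [0,0,-1.5,0,0,0,0.5]
    - [0,0,0,0,0,0,0.6]
    - [0,0,0,0,0,0,0.65]
    - [0,0,0,0,0,0,0.7]
    - [0,0,0,0,0,0,0.75]
    - [0,0,0,0,0,0,0.8]
    - [0,0,0,0,0,0,0.9]
    - [0,0,0,0,0,0,0.9]
    - [0,0,0,0,0,0,0.9]
  force: 15

```text
time_s: 23.65
position: [0.5761, -0.0488, 0.0126]
ee_rot: [2.036, 2.384, 0.013]
contact_force: [-0.1, 0.4, -0.3]
gripper_width: 0.0194
```

```bash
python3 - <<'E'
from st import *
to(info(),[.583,.3298,.1],8.8)
E
```

```text
t 23.65 pos [576.1 -48.8  12.6] w 19.4 F [-0.1  0.4 -0.3]
jaw 9.0 turn 0.004 shift [373.2  65.6 -86.6] tilt fix [ 0.01 -0.    0.  ]
```

>>> arm_command:
  targets:
    - [0,0,-5,0,0,0,0.9]
    - [0,0,-10,0,0,0,0.9]
    - [0,0,-20,0,0,0,0.9]
    - [0,0,-20,0,0,0,0.9]
    - [0,0,-20,0,0,0,0.9]
    - [0,0,-20,0,0,0,0.9]
    - [0,0,-5,0,0,0,0.9]
    - [0,0,0,0,0,0,0.9]

```text
time_s: 24.32
position: [0.5739, -0.0483, 0.1197]
ee_rot: [2.035, 2.387, 0.011]
contact_force: [0.3, 0.2, 0.7]
gripper_width: 0.0196
```

```bash
python3 tw.py w13; python3 - <<'E'
from st import *
to(ctrl.get_obs(),[.583,.3298,.1],8.8)
p=np.load('pics/w13.npz')['p'];cv2.imwrite('pics/w13_d.png',cv2.resize(p[150:330,170:340],None,fx=3,fy=3)[:,:,::-1])
E
```

```text
t 24.32 pos [573.9 -48.3 119.7] w 19.6 F [0.3 0.2 0.7]
tcp below 253.38935246831525 185.66232342043162
jaw 9.1 turn 0.005 shift [372.2  66.6  20.3] tilt fix [ 0.008 -0.001 -0.   ]
```

View pics/w13_d.png

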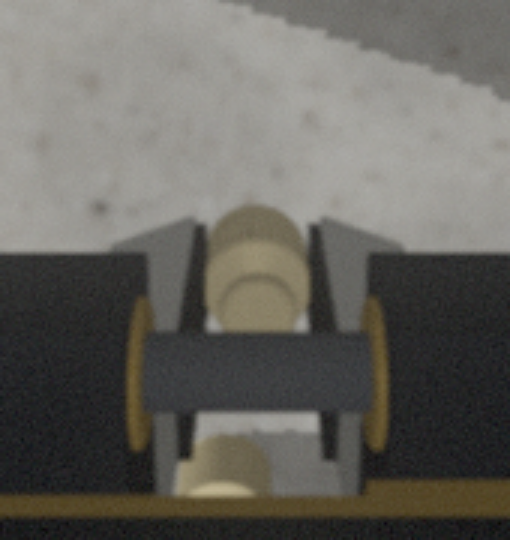

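The small weight is held upright between the pads. I carry it to its nest at z ≈ 0.12.

>>> arm_command:
  targets:
    - [10,2,0,0,0,0,0.9]
    - [22,4,0,0,0,0,0.9]
    - [28,5,0,0,0,0,0.9]
    - [28,5,0,0,0,0,0.9]
    - [28,5,0,0,0,0,0.9]
    - [28,5,0,0,0,0,0.9]
    - [28,5,0,0,0,0,0.9]
    - [28,5,0,0,0,0,0.9]
    - [28,5,0,0,0,0,0.9]
    - [28,5,0,0,0,0,0.9]
    - [28,5,0,0,0,0,0.9]
    - [28,5,0,0,0,0,0.9]
    - [25,5,0,0,0,0,0.9]
    - [15,2,0,0,0,0,0.9]
    - [5,1,0,0,0,0,0.9]
    - [0,0,0,0,0,0,0.9]
    - [0,0,0,0,0,0,0.9]

```text
time_s: 25.78
position: [0.5616, 0.3371, 0.0935]
ee_rot: [-2.022, -2.377, 0.033]
contact_force: [0.1, -0.2, -1.8]
gripper_width: 0.0196
```

```bash
cat > nest.py <<'E'
from st import *
import sys
tag,x,y=sys.argv[1],*map(float,sys.argv[2:4])
o=info();c,p,d=snap(tag);u,v=proj(c,np.array([x,y,.0095]));print('pred px',u,v)
h=cv2.cvtColor(p,cv2.COLOR_RGB2HSV);m=(p[...,2].astype(int)-p[...,0]>8)&(p.max(2)>110)
for b in blobs(m,150):
    if np.hypot(*(b[1]-[u,v]))<60:
        e=cv2.fitEllipse(cv2.convexHull(cv2.findContours(b[3].astype(np.uint8),0,1)[0][0]));print(b[:3],[np.round(k,1) for k in e],(plane(c,*e[0],.0095)*1e3).round(1))
to(o,[x,y,.04],8.8)
E
python3 nest.py w14 .5827 .3294
```

```text
t 25.78 pos [561.6 337.1  93.5] w 19.6 F [ 0.1 -0.2 -1.8]
pred px 279.5765176589563 207.97391447707855
(np.int32(1005), array([279.8, 208.8]), array([261, 192,  38,  34], dtype=int32)) [array([279.9, 209.4]), array([34.5, 38. ]), np.float64(84.1)] [583.2 328.2   9.5]
jaw 9.2 turn 0.008 shift [-11.   21.2  52.9] tilt fix [-0.029 -0.002  0.   ]
```

The wrist view puts the nest at (583.2,328.2), against a prediction of (582.7,329.4).

>>> arm_command:
  targets:
    - [0,7,0,-0.029,-0.002,0.008,0.9]
    - [-4,8,0,0,0,0,0.9]
    - [-4,6,5,0,0,0,0.9]
    - [0,0,10,0,0,0,0.9]
    - [0,0,10,0,0,0,0.9]
    - [0,0,10,0,0,0,0.9]
    - [0,0,0,0,0,0,0.9]
    - [0,0,0,0,0,0,0.9]

```text
time_s: 26.5
position: [0.588, 0.3191, 0.0517]
ee_rot: [2.058, 2.369, -0.013]
contact_force: [-0.4, -0.9, 0.1]
gripper_width: 0.0195
```

```bash
python3 - <<'E'
from st import *
to(info(),[.583,.329,.022],8.8)
E
```

```text
t 26.5 pos [588.  319.1  51.7] w 19.5 F [-0.4 -0.9  0.1]
jaw 8.0 turn -0.013 shift [10.8 -3.3 29.6] tilt fix [-0.005  0.008  0.   ]
```

>>> arm_command:
  targets:
    - [5,-2,0,-0.005,0.008,-0.013,0.9]
    - [5,-1,3,0,0,0,0.9]
    - [0,0,5,0,0,0,0.9]
    - [0,0,0,0,0,0,0.9]
    - [0,0,0,0,0,0,0.9]

```text
time_s: 26.92
position: [0.5817, 0.3311, 0.0429]
ee_rot: [-2.039, -2.387, -0.002]
contact_force: [0.1, -0.6, -0.6]
gripper_width: 0.0196
```

```bash
python3 - <<'E'
from st import *
to(info(),[.583,.329,.022],8.8)
E
```

```text
t 26.92 pos [581.7 331.1  42.9] w 19.6 F [ 0.1 -0.6 -0.6]
jaw 9.0 turn 0.003 shift [-2.3  0.9 20.9] tilt fix [-0.    -0.002 -0.   ]
```

>>> arm_command:
  targets:
    - [-2,1,3,0,0,0,0.9]
    - [0,0,5,0,0,0,0.9]
    - [0,0,5,0,0,0,0.9]
    - [0,0,2,0,0,0,0.9]
    - [0,0,0,0,0,0,0.9]
    - [0,0,0,0,0,0,0.9]

```text
time_s: 27.42
position: [0.5835, 0.3294, 0.0267]
ee_rot: [-2.039, -2.388, -0.003]
contact_force: [0.7, -0.6, -0.2]
gripper_width: 0.0197
```

```bash
python3 - <<'E'
from st import *
to(info(),[.583,.329,.022],8.8)
E
```

```text
t 27.42 pos [583.5 329.4  26.7] w 19.7 F [ 0.7 -0.6 -0.2]
jaw 9.0 turn 0.004 shift [-0.3 -0.6  4.7] tilt fix [ 0.001 -0.002  0.   ]
```

>>> arm_command:
  targets:
    - [0,0,3,0,0,0,0.9]
    - [0,0,2,0,0,0,0.9]
    - [0,0,0,0,0,0,0.9]
    - [0,0,0,0,0,0,0.9]

```text
time_s: 27.75
position: [0.5842, 0.3302, 0.024]
ee_rot: [-2.04, -2.389, -0.006]
contact_force: [-0.4, -0.2, -0.8]
gripper_width: 0.0196
```

>>> arm_command:
  targets:
    - [0,0,1.5,0,0,0,0.9]
    - [0,0,1.5,0,0,0,0.9]
    - [0,0,0,0,0,0,0.9]

```text
time_s: 28.0
position: [0.5846, 0.3307, 0.0237]
ee_rot: [2.04, 2.388, 0.007]
contact_force: [0.2, 0.1, -0.8]
gripper_width: 0.0194
```

>>> arm_command:
  targets:
    - [0,0,3,0,0,0,0.9]
    - [0,0,2,0,0,0,0.9]
    - [0,0,0,0,0,0,0.9]

```text
time_s: 28.25
position: [0.585, 0.3315, 0.023]
ee_rot: [2.039, 2.386, 0.008]
contact_force: [1.3, 0.4, -0.8]
gripper_width: 0.0197
```

Pushing further only makes the arm drift sideways, so the weight is on the floor. Release.

>>> arm_command:
  targets:
    - [0,0,0,0,0,0,0.75]
    - [0,0,0,0,0,0,0.7]
    - [0,0,0,0,0,0,0.6]
    - [0,0,0,0,0,0,0.55]
    - [0,0,0,0,0,0,0.55]
    - [0,0,-5,0,0,0,0.55]
    - [0,0,-15,0,0,0,0.55]
    - [0,0,-25,0,0,0,0.55]
    - [0,0,-25,0,0,0,0.55]
    - [0,0,-25,0,0,0,0.55]
    - [0,0,-5,0,0,0,0.5]
    - [0,0,0,0,0,0,0.5]

```text
time_s: 29.25
position: [0.5832, 0.331, 0.1283]
ee_rot: [2.039, 2.389, 0.004]
contact_force: [-0.2, 0.4, -1.3]
gripper_width: 0.0456
```

```bash
python3 brass.py w15 .584 .3305 .0395 | grep -v 'n 0'; python3 - <<'E'
from st import *
to(ctrl.get_obs(),[.5835,-.187,.13],8.8)
E
```

```text
t 29.25 pos [583.2 331.  128.3] w 45.6 F [-0.2  0.4 -1.3]
pred px (np.float64(254.8519174836491), np.float64(194.5775298114982))
(np.int32(443), array([257.8, 191.4]), array([247, 179,  23,  26], dtype=int32)) z [16.1 29.8 40.2] top px [257.49253731 195.78109453] @zt [586.5 329.8  39.5] n 201 xyrange [[578.1, 321.2], [596.0, 339.0]]
jaw 9.0 turn 0.004 shift [-512.3  -79.3   -2.8] tilt fix [ 0.003 -0.002  0.   ]
```

The small weight's top is at 40.2 mm, so its base is at about 10 mm. It is about 3.5 mm off centre. Now the large weight.

>>> arm_command:
  targets:
    - [-12,-2,-5,0,0,0,0.4]
    - [-24,-4,-5,0,0,0,0.35]
    - [-30,-4.5,0,0,0,0,0.35]
    - [-30,-4.5,0,0,0,0,0.35]
    - [-30,-4.5,0,0,0,0,0.35]
    - [-30,-4.5,0,0,0,0,0.35]
    - [-30,-4.5,0,0,0,0,0.35]
    - [-30,-4.5,0,0,0,0,0.35]
    - [-30,-4.5,0,0,0,0,0.35]
    - [-30,-4.5,0,0,0,0,0.35]
    - [-30,-4.5,0,0,0,0,0.35]
    - [-30,-4.5,0,0,0,0,0.35]
    - [-30,-4.5,0,0,0,0,0.35]
    - [-30,-4.5,0,0,0,0,0.35]
    - [-30,-4.5,0,0,0,0,0.35]
    - [-30,-4.5,0,0,0,0,0.35]
    - [-25,-4,0,0,0,0,0.35]
    - [-15,-2,0,0,0,0,0.35]
    - [0,0,0,0,0,0,0.35]
    - [0,0,0,0,0,0,0.35]

```text
time_s: 30.97
position: [0.5627, -0.2139, 0.1193]
ee_rot: [-2.032, -2.361, 0.04]
contact_force: [-0.3, 1.1, 0.7]
gripper_width: 0.0597
```

```bash
python3 brass.py w16 .5845 -.188 .044 | grep -v 'n 0'
```

```text
t 30.97 pos [ 562.7 -213.9  119.3] w 59.7 F [-0.3  1.1  0.7]
pred px (np.float64(289.02676327545464), np.float64(172.85502801319802))
(np.int32(1260), array([288.7, 168.4]), array([270, 148,  39,  41], dtype=int32)) z [15.2 36.6 43.1] top px [290.79834711 174.6446281 ] @zt [ 586.2 -189.2   44. ] n 605 xyrange [[571.2, -201.0], [600.5, -173.9]]
jaw 8.6 turn -0.004 shift [22.  28.  68.4] tilt fix [-0.036 -0.003  0.   ]
```

>>> arm_command:
  targets:
    - [5,9,0,-0.036,0,0,0.35]
    - [5,9,0,0,0,0,0.35]
    - [5,8,0,0,0,0,0.35]
    - [0,0,0,0,0,0,0.35]
    - [0,0,0,0,0,0,0.35]

```text
time_s: 31.43
position: [0.5866, -0.1861, 0.1183]
ee_rot: [-2.034, -2.385, -0.003]
contact_force: [-0.0, 1.0, -0.4]
gripper_width: 0.0594
```

```bash
python3 brass.py w17 .586 -.189 .044 | grep -v 'n 0'
python3 - <<'E'
from st import *
import numpy as np
c,b=dict(np.load('pics/w17.npz')),dict(np.load('pics/w16.npz'))
E
```

```text
t 31.43 pos [ 586.6 -186.1  118.3] w 59.4 F [-0.   1.  -0.4]
pred px (np.float64(253.27165794528776), np.float64(202.6842021467514))
(np.int32(1229), array([254. , 194.2]), array([236, 174,  37,  42], dtype=int32)) z [10.9 28.1 43.1] top px [253.92518248 202.44160584] @zt [ 586.5 -188.7   44. ] n 548 xyrange [[572.0, -198.9], [600.5, -173.5]]
```

```bash
python3 - <<'E'
from st import *
to(info(),[.5863,-.1889,.012],8.8)
E
```

```text
t 31.48 pos [ 586.8 -185.5  118.4] w 59.9 F [0.7 0.7 0.2]
jaw 9.1 turn 0.006 shift [ -4.1  -0.8 106.4] tilt fix [-0.002 -0.007 -0.   ]
```

>>> arm_command:
  targets:
    - [-3,0,5,0,0,0,0.35]
    - [0,0,12,0,0,0,0.35]
    - [0,0,15,0,0,0,0.35]
    - [0,0,15,0,0,0,0.35]
    - [0,0,5,0,0,0,0.35]
    - [0,0,0,0,0,0,0.35]
    - [0,0,0,0,0,0,0.35]

```text
time_s: 32.07
position: [0.5853, -0.1885, 0.059]
ee_rot: [-2.031, -2.384, -0.0]
contact_force: [0.5, -0.7, 0.2]
gripper_width: 0.0595
```

```bash
python3 - <<'E'
from st import *
to(info(),[.5863,-.1889,.012],8.8)
E
```

```text
t 32.07 pos [ 585.3 -188.5   59. ] w 59.5 F [ 0.5 -0.7  0.2]
jaw 9.1 turn 0.006 shift [-1.   1.2 47. ] tilt fix [-0.007 -0.008  0.   ]
```

>>> arm_command:
  targets:
    - [0,1,5,0,0,0,0.35]
    - [0,0,10,0,0,0,0.35]
    - [0,0,14,0,0,0,0.35]
    - [0,0,8,0,0,0,0.35]
    - [0,0,4,0,0,0,0.35]
    - [0,0,0,0,0,0,0.35]
    - [0,0,0,0,0,0,0.35]

```text
time_s: 32.65
position: [0.5862, -0.1886, 0.0138]
ee_rot: [-2.032, -2.383, -0.0]
contact_force: [0.2, -0.4, 0.7]
gripper_width: 0.0596
```

```bash
python3 - <<'E'
from st import *
to(info(),[.5863,-.1889,.012],8.8)
E
```

```text
t 32.65 pos [ 586.2 -188.6   13.8] w 59.6 F [ 0.2 -0.4  0.7]
jaw 9.1 turn 0.005 shift [-0.3  0.1  1.8] tilt fix [-0.006 -0.007 -0.   ]
```

>>> arm_command:
  targets:
    - [0,0,2,0,0,0,0.4]
    - [0,0,0,0,0,0,0.45]
    - [0,0,0,0,0,0,0.5]
    - [0,0,0,0,0,0,0.55]
    - [0,0,0,0,0,0,0.6]
    - [0,0,0,0,0,0,0.65]
    - [0,0,0,0,0,0,0.7]
    - [0,0,0,0,0,0,0.75]
    - [0,0,0,0,0,0,0.75]
    - [0,0,0,0,0,0,0.75]
  force: 25

```text
time_s: 33.48
position: [0.5871, -0.1889, 0.0131]
ee_rot: [-2.033, -2.385, -0.001]
contact_force: [0.5, 0.8, -0.0]
gripper_width: 0.033
```

```bash
python3 - <<'E'
from st import *
to(info(),[.4771,.3134,.12],8.8)
E
```

```text
t 33.48 pos [ 587.1 -188.9   13.1] w 33.0 F [ 0.5  0.8 -0. ]
jaw 9.1 turn 0.005 shift [ 513.8  -32.3 -103.5] tilt fix [-0.004 -0.006 -0.   ]
```

>>> arm_command:
  targets:
    - [0,0,-5,0,0,0,0.8]
    - [0,0,-10,0,0,0,0.8]
    - [0,0,-20,0,0,0,0.8]
    - [0,0,-25,0,0,0,0.8]
    - [0,0,-25,0,0,0,0.8]
    - [0,0,-25,0,0,0,0.8]
    - [0,0,-25,0,0,0,0.8]
    - [0,0,-25,0,0,0,0.8]
    - [0,0,-5,0,0,0,0.8]
    - [0,0,0,0,0,0,0.8]

```text
time_s: 34.32
position: [0.5858, -0.1881, 0.189]
ee_rot: [-2.027, -2.384, 0.001]
contact_force: [-0.1, 0.0, -1.8]
gripper_width: 0.0327
```

```bash
python3 - <<'E'
from st import *
to(info(),[.4771,.3134,.18],8.8)
E
```

```text
t 34.32 pos [ 585.8 -188.1  189. ] w 32.7 F [-0.1  0.  -1.8]
jaw 9.3 turn 0.008 shift [512.2 -30.6  13.5] tilt fix [-0.008 -0.008 -0.   ]
```

Weight of about 1.8 N is felt, so it is held. Carry it.

>>> arm_command:
  targets:
    - [12,-1,0,0,0,0,0.8]
    - [22,-2,0,0,0,0,0.8]
    - [28,-2,0,0,0,0,0.8]
    - [28,-2,0,0,0,0,0.8]
    - [28,-2,0,0,0,0,0.8]
    - [28,-2,0,0,0,0,0.8]
    - [28,-2,0,0,0,0,0.8]
    - [28,-2,0,0,0,0,0.8]
    - [28,-2,0,0,0,0,0.8]
    - [28,-2,0,0,0,0,0.8]
    - [28,-2,0,0,0,0,0.8]
    - [28,-2,0,0,0,0,0.8]
    - [28,-2,0,0,0,0,0.8]
    - [28,-2,0,0,0,0,0.8]
    - [28,-2,0,0,0,0,0.8]
    - [28,-2,0,0,0,0,0.8]
    - [25,-1,0,0,0,0,0.8]
    - [15,-1,0,0,0,0,0.8]
    - [0,0,0,0,0,0,0.8]
    - [0,0,0,0,0,0,0.8]

```text
time_s: 35.98
position: [0.4386, 0.2933, 0.1667]
ee_rot: [-1.994, -2.365, 0.054]
contact_force: [-0.3, -0.8, -1.7]
gripper_width: 0.0326
```

```bash
python3 nest.py w18 .4771 .3134
```

```text
t 35.98 pos [438.6 293.3 166.7] w 32.6 F [-0.3 -0.8 -1.7]
pred px 300.9787823317 165.924925092771
(np.int32(1595), array([301., 167.]), array([278, 145,  46,  45], dtype=int32)) [array([300.9, 167. ]), array([43.8, 46. ]), np.float64(60.5)] [477.3 312.2   9.5]
jaw 9.7 turn 0.016 shift [ 12.3  48.3 124.3] tilt fix [-0.058 -0.013 -0.   ]
```

The nest is confirmed at (477.3,312.5). I correct tilt and position at height.

>>> arm_command:
  targets:
    - [0,10,0,-0.03,-0.013,0.016,0.8]
    - [0,14,0,-0.028,0,0,0.8]
    - [4,14,5,0,0,0,0.8]
    - [4,6,15,0,0,0,0.8]
    - [0,0,20,0,0,0,0.8]
    - [0,0,20,0,0,0,0.8]
    - [0,0,10,0,0,0,0.8]
    - [0,0,0,0,0,0,0.8]
    - [0,0,0,0,0,0,0.8]

```text
time_s: 36.78
position: [0.489, 0.2952, 0.089]
ee_rot: [2.055, 2.366, -0.003]
contact_force: [-0.2, 0.7, -0.9]
gripper_width: 0.0326
```

```bash
python3 - <<'E'
from st import *
to(info(),[.4773,.3128,.05],8.8)
E
```

```text
t 36.78 pos [489.  295.2  89. ] w 32.6 F [-0.2  0.7 -0.9]
jaw 8.0 turn -0.013 shift [19.5 -9.  38.8] tilt fix [ 0.004  0.008 -0.   ]
```

>>> arm_command:
  targets:
    - [6,-3,0,0,0.008,-0.013,0.8]
    - [8,-4,0,0,0,0,0.8]
    - [6,-2,5,0,0,0,0.8]
    - [0,0,14,0,0,0,0.8]
    - [0,0,14,0,0,0,0.8]
    - [0,0,4,0,0,0,0.8]
    - [0,0,0,0,0,0,0.8]
    - [0,0,0,0,0,0,0.8]

```text
time_s: 37.45
position: [0.4776, 0.3169, 0.0514]
ee_rot: [2.04, 2.385, 0.013]
contact_force: [0.1, 0.1, -2.5]
gripper_width: 0.0326
```

```bash
python3 - <<'E'
from st import *
to(info(),[.4773,.3128,.023],8.8)
E
```

```text
t 37.45 pos [477.6 316.9  51.4] w 32.6 F [ 0.1  0.1 -2.5]
jaw 8.9 turn 0.002 shift [-4.  -1.2 28.4] tilt fix [ 0.009 -0.003 -0.   ]
```

>>> arm_command:
  targets:
    - [-3,-1,3,0,0,0,0.8]
    - [-1,0,6,0,0,0,0.8]
    - [0,0,6,0,0,0,0.8]
    - [0,0,4,0,0,0,0.8]
    - [0,0,2,0,0,0,0.8]
    - [0,0,0,0,0,0,0.8]
    - [0,0,0,0,0,0,0.8]

```text
time_s: 38.03
position: [0.4782, 0.3115, 0.028]
ee_rot: [2.042, 2.382, 0.013]
contact_force: [0.5, 0.4, -1.4]
gripper_width: 0.0327
```

```bash
python3 - <<'E'
from st import *
to(info(),[.4773,.3128,.023],8.8)
E
```

```text
t 38.03 pos [478.2 311.5  28. ] w 32.7 F [ 0.5  0.4 -1.4]
jaw 8.8 turn -0.0 shift [ 1.4 -0.7  5. ] tilt fix [ 0.009 -0.003 -0.   ]
```

>>> arm_command:
  targets:
    - [1,0,3,0,0,0,0.8]
    - [0,0,2,0,0,0,0.8]
    - [0,0,0,0,0,0,0.8]
    - [0,0,0,0,0,0,0.8]

```text
time_s: 38.37
position: [0.4787, 0.3135, 0.0244]
ee_rot: [2.041, 2.382, 0.015]
contact_force: [-0.1, 0.6, -1.4]
gripper_width: 0.0331
```

>>> arm_command:
  targets:
    - [0,0,2,0,0,0,0.8]
    - [0,0,2,0,0,0,0.8]
    - [0,0,0,0,0,0,0.8]

```text
time_s: 38.62
position: [0.4792, 0.314, 0.0245]
ee_rot: [2.039, 2.379, 0.015]
contact_force: [0.3, 0.6, -2.6]
gripper_width: 0.0321
```

>>> arm_command:
  targets:
    - [0,0,2.5,0,0,0,0.8]
    - [0,0,0,0,0,0,0.8]
    - [0,0,0,0,0,0,0.8]

```text
time_s: 38.87
position: [0.4804, 0.315, 0.0242]
ee_rot: [2.037, 2.377, 0.019]
contact_force: [0.4, 0.4, -1.5]
gripper_width: 0.0328
```

>>> arm_command:
  targets:
    - [0,0,0,0,0,0,0.62]
    - [0,0,0,0,0,0,0.58]
    - [0,0,0,0,0,0,0.5]
    - [0,0,0,0,0,0,0.45]
    - [0,0,0,0,0,0,0.45]
    - [0,0,-5,0,0,0,0.45]
    - [0,0,-15,0,0,0,0.45]
    - [0,0,-25,0,0,0,0.45]
    - [0,0,-25,0,0,0,0.45]
    - [0,0,-25,0,0,0,0.45]
    - [0,0,-25,0,0,0,0.45]
    - [0,0,-25,0,0,0,0.45]
    - [-20,0,-10,0,0,0,0.45]
    - [-20,0,0,0,0,0,0.45]
    - [-20,0,0,0,0,0,0.45]
    - [-20,0,0,0,0,0,0.45]
    - [0,0,0,0,0,0,0.45]
    - [0,0,0,0,0,0,0.45]

```text
time_s: 40.37
position: [0.4893, 0.2374, 0.1996]
ee_rot: [2.024, 2.385, 0.032]
contact_force: [-0.3, -0.5, 0.1]
gripper_width: 0.0509
```

```bash
python3 brass.py w19 .479 .314 .0535 | grep -v 'n 0'; python3 brass.py w20 .5855 .3295 .0395 | grep -v 'n 0'; python3 - <<'E'
from st import *
c=dict(np.load('pics/w20.npz'));R,t,f,d=c['R'],c['t'],K(c),c['d']
v,u=np.mgrid[:384,:512];W=(np.stack([(u-c['cx'])/f*d,(v-c['cy'])/f*d,d],-1)-t)@R
for n,x,y,r in (('jar',.5013,.1528,.045),('tw',.6072,.1692,.05)):
    m=(np.hypot(W[...,0]-x,W[...,1]-y)<r)&(d>0);z=W[m][:,2]*1e3;z=z[z<100];print(n,m.sum(),np.percentile(z,[2,50,98]).round(1))
for k,b in (('jar',(W[...,2]>.065)&(W[...,2]<.09)&(np.hypot(W[...,0]-.5013,W[...,1]-.1528)<.05)),):
    print(k,W[b].mean(0).round(4),b.sum())
cv2.imwrite('pics/final.png',np.hstack([c['p'],])[:,:,::-1])
E
```

```text
t 40.37 pos [489.3 237.4 199.6] w 50.9 F [-0.3 -0.5  0.1]
pred px (np.float64(253.34788429341478), np.float64(102.38079718038965))
(np.int32(755), array([256.4, 102.8]), array([241,  88,  32,  31], dtype=int32)) z [36.4 52.1 54.1] top px [255.68909513 103.04408353] @zt [481.4 313.8  53.5] n 431 xyrange [[468.9, 300.3], [496.7, 327.4]]
t 40.42 pos [489.5 237.3 199.6] w 50.6 F [-0.2 -0.5  0.2]
pred px (np.float64(355.93056578965144), np.float64(104.3481235705524))
(np.int32(369), array([351.9, 104.9]), array([340,  95,  24,  21], dtype=int32)) z [14.8 29.4 40.1] top px [355.80666667 105.19333333] @zt [585.6 328.7  39.5] n 150 xyrange [[576.2, 320.2], [600.5, 338.0]]
jar 3358 [ 8.8 16.7 78.4]
tw 1897 [ 8.2 10.9 17.8]
jar [0.5018 0.167  0.0761] 972
```

View pics/final.png

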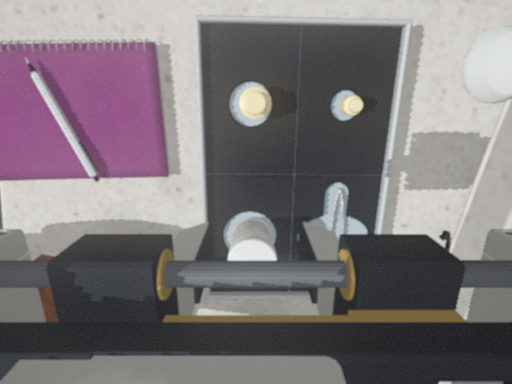

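The final view shows every piece in its nest: large weight (251,103), small weight (348,105), jar (253,245), tweezers (337,210). The gripper is clear of all of them, so I hand in.

```bash
python3 -c "
from cell import ctrl
print(ctrl.close_job())"
```

```text
the job is handed in; nothing more can be done
None
```

I placed the tweezers, jar, small weight and large weight in their own cut-outs with the gripper, in that order. I handed the job in at about 40.5 s of the 104 s allowed. It gave no verdict.

My last checks, against a measured cut-out floor of about 9.5–10 mm:

| Piece | Distance from nest centre | Height check |
|---|---|---|
| Large weight | about 4 mm | top at 54.1 mm, so base at about 10 mm |
| Small weight | about 3 mm | top at 40.1 mm, so base at about 10 mm |
| Jar | about 3 mm | lid top at about 77–78 mm, so base at about 9.5 mm |
| Tweezers | inside the slot with margin all round, by eye | top at 17.5–17.8 mm, so lying flat on the floor |

- **Limited views:** the jar's offset was measured just after its release, because the gripper partly hid it in the last view. That view shows the jar standing in its nest. The tweezers' position was judged from pictures, not measured after release.
- **Disagreements:** the two fixed cameras differed by about 4 mm in y, so I refined each position with the wrist camera. Some two-view heights were off, such as 22 mm for the small weight's top, so I used the depth readings instead.
- **Contact on the floor:** the force reading was too noisy to show contact clearly. I judged it from the arm no longer descending, and for the jar from its weight coming off the wrist. Depth readings after release agreed.

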